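# Put the mixed die parts away in their holders

### The job

Sort the five loose die parts on the bench into their holders: both rings flat over the post of the ring stand, the wide ring at the bottom and the narrow one on top of it; the two punches upright, thick end down, in the two-bay rack, one in each bay; and the V-block flat in the shallow tray with its groove up. Do not disturb the oil bottle or the wrench.

Things in the scene. Friction and masses are not known exactly. Their poses are not given: they have to be found in the camera images.
- ring_wide: the wider loose steel die ring, lying flat: outside diameter 62 mm, bore 34 mm, 22 mm high, about 0.36 kg. Origin on its axis at the underside, z up along the axis
- ring_narrow: the narrower, thin-walled loose steel die ring, lying flat: outside diameter 46 mm, bore 32 mm, 22 mm high, about 0.15 kg. Origin on its axis at the underside, z up along the axis
- punch_a: loose stepped round steel punch, standing upright thick end down: thick end 34 mm diameter and 30 mm high, above it a slim shank 22 mm diameter and 35 mm long, 65 mm tall in all, about 0.3 kg. Origin at the centre of its underside, z up along its axis. The two punches are alike; either may go in either bay.
- punch_b: loose stepped round steel punch, standing upright thick end down: thick end 34 mm diameter and 30 mm high, above it a slim shank 22 mm diameter and 35 mm long, 65 mm tall in all, about 0.3 kg. Origin at the centre of its underside, z up along its axis. The two punches are alike; either may go in either bay.
- vblock: loose grey V-block with a bright 90-degree V-groove along its top: 50 mm long (its x, along the groove), 40 mm wide (its y), 36 mm high, groove 28 mm wide and 14 mm deep, flat full-height sides to grip across the width, about 0.45 kg. Origin at the centre of its underside, z up. Its yaw at the start is any within 0.6 rad of the world axes (groove roughly along world x)
- ring_stand: ring stand, fixed to the bench: square wooden base plate 90 x 90 mm, 8 mm thick, with one upright aluminium post at its centre, 14 mm diameter, its top 58 mm above the bench. Origin on the bench under the post, z up
- rack: open plywood punch rack, fixed to the bench: 64 mm (its x) by 123 mm (its y), 25 mm high, walls and the one divider 5 mm thick, floor 5 mm thick. The divider makes two square bays side by side along its y, each 54 x 54 mm inside, centred at y = +29.5 and -29.5 mm. Origin on the bench under its centre, z up
- tray: shallow bare-aluminium single tray for the V-block, fixed to the bench: 92 mm (its x) by 82 mm (its y), 15 mm high, walls 5 mm, floor 5 mm thick, so 82 x 72 mm inside. Origin on the bench under its centre, z up
- oil: white oil bottle with a black cap standing left of the work, 56 mm diameter, 150 mm tall; a bystander. Origin at the centre of its underside
- wrench: open-ended wrench, 170 mm long, lying flat right of the work, roughly along world x; a bystander. Origin on the bench under its middle
Things that resemble listed ones, but are neither listed nor needed, are in the scene too. Leave any purple or yellow look-alike of the ring_wide alone.

How it is judged (in metres and radians):
At the end, for the whole second after the job is handed in: Wide ring, then narrow ring on it, flat round the post (13 mm off axis, 4 mm in height); one punch thick end down on each bay floor (16 mm across the rack, 13 mm along); V-block groove up on the tray floor (20 mm of middle each way); all within 0.1 rad of upright, under 20 mm/s (horizontal distance between each of ring_wide, ring_narrow and ring_stand below 0.013 m and z of ring_wide in the frame of ring_stand between 0.004 and 0.012 m and z of ring_narrow in the frame of ring_stand between 0.026 and 0.034 m and x of punch_a in the frame of rack between -0.016 and 0.016 m and z of punch_a in the frame of rack between 0.001 and 0.009 m and x of punch_b in the frame of rack between -0.016 and 0.016 m and z of punch_b in the frame of rack between 0.001 and 0.009 m and ((y of punch_a in the frame of rack between 0.016 and 0.043 m and y of punch_b in the frame of rack between -0.043 and -0.016 m) or (y of punch_a in the frame of rack between -0.043 and -0.016 m and y of punch_b in the frame of rack between 0.016 and 0.043 m)) and x of vblock in the frame of tray between -0.02 and 0.02 m and y of vblock in the frame of tray between -0.02 and 0.02 m and z of vblock in the frame of tray between 0.001 and 0.009 m and angle between each of ring_wide, ring_narrow, punch_a, punch_b, vblock's own z axis and vertical below 0.1 rad and linear speed of each of ring_wide, ring_narrow, punch_a, punch_b, vblock below 0.02 m/s); the robot touches nothing.
It fails at once if the oil bottle or the wrench is moved by more than 25 mm (distance of any of oil, wrench from where it was at the start of the episode above 0.025 m).
It also fails if it takes over 120 s, if anything falls off the work surface, if the arm or the gripper's body presses on something with over 40 N, if the wrist force passes 120 N, or if a joint passes its speed limit or range.

### The arm

A 7-joint arm with a two-finger parallel gripper is mounted at the origin on the work surface. World frame = base frame: x ahead of the robot, y to its left, z up, the work surface at z = 0. Lengths are in mm, angles in rad, forces in N, time in s.
With the tool pointing down it reaches from about 425 to 925 mm from the base axis. Payload 6.8 kg.
Tool frame: the origin (TCP) lies at the very end of the fingers, on their centre line; the grasp point (between the pads) lies 19 mm behind it; z points along the fingers, y is the direction in which the jaws open and shut (so a half turn about z gives the same grasp; the last joint's range is limited). The gripper opens to 85 mm and grips with 20 to 120 N. Pads are 22 mm wide; open, the fingers measure 114 mm over their backs; the gripper's body (76 mm by 85 mm) begins 54 mm behind the grasp point. The pads swing forward as they close: fully open they stand 13 mm farther back than shut.
Start: joints at [1.176, 0.477, 0.022, 1.555, -0.011, 1.109, -0.083], TCP at [190.956, -647.444, 231.308] pointing down, gripper open.
Joint ranges: [-2.96, 2.96], [-0.34, 2.1], [-1.41, 1.46], [0.24, 2.44], [-1.37, 4.51], [0.17, 1.92], [-2.96, 2.96]. Speed limits (rad/s): [2.39, 2.39, 3.14, 3.14, 3.14, 3.14, 3.14].

### API

Orientations are given as a unit quaternion [x, y, z, w].
In Python, from cell import * gives the robot as it stands.
- The arm moves only by the shell command python3 -m creep 'ROWS'. ROWS is JSON, a list of rows, each an object of numbers: "claw": the opening, from 0 (shut) to 1 (fully open); "x", "y", "z": the shift along the tool's x, y, z in m; "twist": the turn about the tool's z in rad. A call has 1 to 12 rows; each row is the pose to reach, as a shift and turn from the pose measured when the call began, along the tool's axes at that moment; what a row does not reach only later rows make up. A row lasts 1/10 s, in which the tool goes at most 50 mm and 8.59 degrees, less where a joint would pass 70% of its speed; a pose out of reach is approached as far as the arm can. A call with a gripper value outside its range is refused whole. The fingers move at their own pace and stop on an object; the grip force is fixed at half the most. Time passes only in rows, so rows that repeat a pose let the fingers close. It gives the time, the measured TCP pose, the force and the opening at its end, in the units of the state.
- read_state(): the state, without advancing time (a new reading comes with each control period).
- get_image(name): name is "side" or "top" or "wrist"; returns a dict with "pixels" (480x640x3 uint8, red, green, blue), "range_z" (480x640 float32, mm along the optical axis (not along the pixel's ray), 0 where there is no reading), "camera_matrix" (3x3 intrinsics, pixels), "world_to_cam" (4x4, takes a point from world to camera coordinates). Camera axes: x right, y down, z forward; pixel columns grow to the right and rows downward; lengths in mm; the calibration is good to about 2 mm. A picture is of the moment at which its call begins.
- close_job(): hands the job in, once; it reports no verdict.
Trained networks look in the newest picture that a camera, given by its name, has taken for a name from the list of things; names that differ only in an ending like _2 or _b are one class to them, and where a whole thing is asked for, a point or a joint stands for the part that bears it (a point fixed in the world has none). Each returns a list of dicts, best first, with "score" (0 to 1); they miss things now and then, are a little off and sometimes report something else, mostly with a low value. They report only what shows in the picture. A call takes as long as a camera call. They do not tell look-alikes from the thing itself.
- spot_in(target, camera): "uv" ([column, row] in pixels, amid what is visible of it).
- masks_of(target, camera): "mask" (480x640 bool, what is visible of it) and "uv" ([column, row] in pixels, amid what is visible of it).
The state is a dict: "t": time; "joints": joint angles; "qd": joint speeds; "effort": joint torques, N m; "eef_pos": TCP position; "tool_rot": TCP orientation; "force": force on the tool from outside, world axes, zero at the start; "ft_torque": the same for the moment, N m; "grip_width": finger opening in mm.
Only numpy, scipy, OpenCV 4.12 (cv2) and the standard library are available. Lean on these libraries where they do the work, as an engineer would, in place of code of your own. Each camera call takes 0.05 s, during which the arm holds its last target.

## Working session

There is one attempt and no reset: what is moved stays moved. The work goes in short steps, Python scripts to look and compute and a shell command to move; the robot and the scene stay as the last step left them, time stands still between calls to the robot, and variables do not carry over. Pictures are saved under pics/ and viewed, and the job is handed in when it is done.

```bash
ls; mkdir -p pics; python3 - <<'E'
from cell import *
import cv2,numpy as np
s=read_state(); print(s['t'],s['eef_pos'],s['tool_rot'],s['force'],s['grip_width'])
for n in ['side','top','wrist']:
    i=get_image(n); cv2.imwrite(f'pics/{n}0.png',i['pixels'][:,:,::-1]); print(n,i['camera_matrix'],i['world_to_cam'])
E
```

```text
pics
0.0 [ 190.77616262 -646.86798337  230.3294915 ] [ 9.89734195e-01  1.42917449e-01 -1.90625694e-04 -8.88599967e-04] [ 0.51919971 -0.17414142 -0.79976625] 85.26444963395399
side [[609.40237916   0.         317.97583498]
 [  0.         609.40237916 249.16027   ]
 [  0.           0.           1.        ]] [[-9.33136933e-01 -3.59519243e-01  1.17418240e-03  4.36181465e+02]
 [-2.52191204e-01  6.52230946e-01 -7.14838716e-01  1.55307411e+02]
 [ 2.56232436e-01 -6.67338526e-01 -6.99288375e-01  1.29585974e+03]
 [ 0.00000000e+00  0.00000000e+00  0.00000000e+00  1.00000000e+00]]
top [[501.8920591    0.         307.27116039]
 [  0.         501.8920591  237.66092027]
 [  0.           0.           1.        ]] [[ 1.32979755e-02 -9.99741954e-01 -1.84170925e-02  1.98636274e+01]
 [-9.88759051e-01 -1.04041721e-02 -1.49155260e-01  5.02322449e+02]
 [ 1.48925156e-01  2.01935299e-02 -9.88642261e-01  1.07647084e+03]
 [ 0.00000000e+00  0.00000000e+00  0.00000000e+00  1.00000000e+00]]
wrist [[351.48885826   0.         321.51559254]
 [  0.         351.48885826 231.86732351]
 [  0.           0.           1.        ]] [[ 2.84238228e-01 -9.58752265e-01 -1.65014938e-03 -6.74791349e+02]
 [-9.21351891e-01 -2.73625493e-01  2.76115524e-01 -3.82098140e+01]
 [-2.65177907e-01 -7.69622190e-02 -9.61123038e-01  3.77110750e+02]
 [ 0.00000000e+00  0.00000000e+00  0.00000000e+00  1.00000000e+00]]
```

View pics/top0.png

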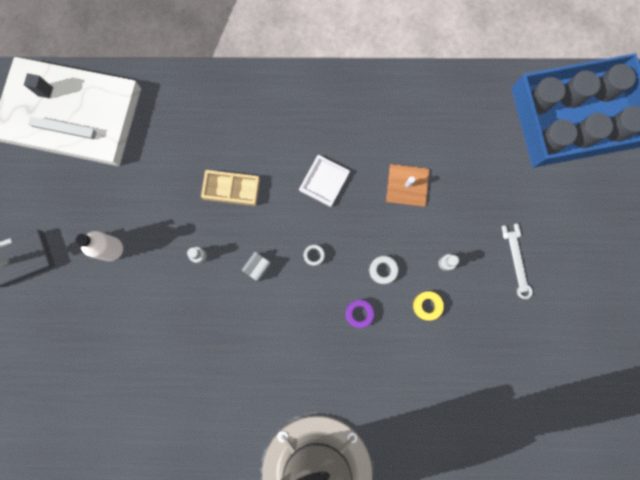

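View pics/side0.png

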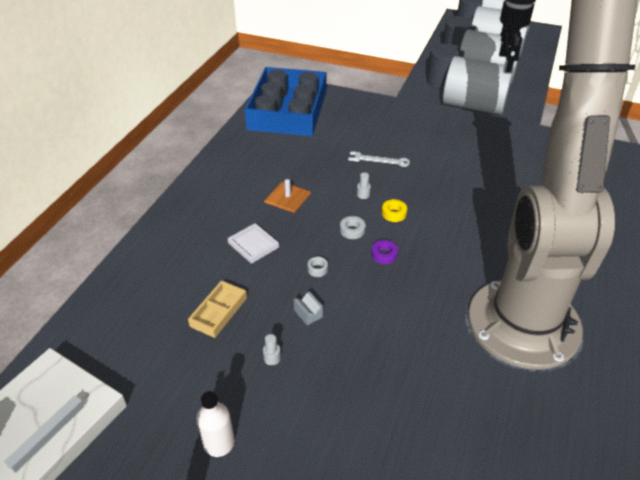

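View pics/wrist0.png

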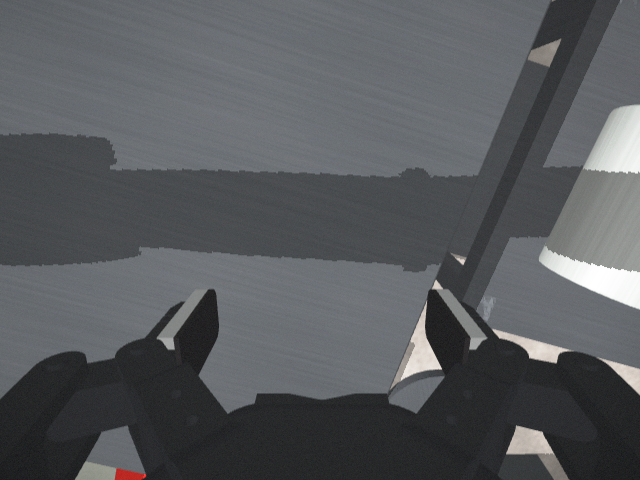

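The top view shows:
- **Parts:** steel wide ring (384,269), narrow ring (314,255), punches (196,255) and (449,262), V-block (257,266).
- **Holders:** rack (231,187), tray (325,180), stand (408,185).
- **Bystanders:** bottle (100,245) and wrench (517,262).
- **Possible mix-ups for ring_wide:** purple (360,314) and yellow (428,306). I choose the steel one at (384,269).

Next I measure positions and crop close.

```bash
cat > h.py <<'E'
from cell import *
import cv2,numpy as np
def cloud(i):
    z=i['range_z'].astype(float); K=i['camera_matrix']; T=i['world_to_cam']
    v,u=np.mgrid[0:480,0:640]
    P=np.stack([(u-K[0,2])*z/K[0,0],(v-K[1,2])*z/K[1,1],z],-1)
    W=(P-T[:3,3])@T[:3,:3]
    W[z<=0]=np.nan
    return W
def proj(i,p):
    q=i['world_to_cam'][:3,:3]@np.array(p)+i['world_to_cam'][:3,3]; q=i['camera_matrix']@q; return q[:2]/q[2]
E
python3 - <<'E'
from h import *
i=get_image('top'); W=cloud(i)
print('bench z',np.nanmedian(W[330:400,100:250,2]))
for n in ['ring_wide','ring_narrow','punch_a','vblock','ring_stand','rack','tray','oil','wrench']:
    for d in masks_of(n,'top'):
        m=d['mask']; P=W[m]; P=P[~np.isnan(P[:,0])]
        P3=P[P[:,2]>4]
        if len(P3)==0: print(n,d['score'],d['uv']);continue
        zt=np.percentile(P3[:,2],97)
        rc=cv2.minAreaRect(P3[:,:2].astype(np.float32))
        T=P3[P3[:,2]>zt-5]; r2=cv2.minAreaRect(T[:,:2].astype(np.float32))
        f=lambda r:tuple(np.round(np.array([*r[0],*r[1],r[2]]),1))
        print(n,round(d['score'],2),np.round(d['uv']),m.sum(),'ztop',round(zt,1),'all',f(rc),'top',f(r2),'meantop',T[:,:2].mean(0).round(1))
c=i['pixels'][130:340,160:480,::-1]; cv2.imwrite('pics/crop1.png',cv2.resize(c,None,fx=2.4,fy=2.4,interpolation=cv2.INTER_CUBIC))
E
```

```text
bench z 1.7129197423531042
ring_wide 0.93 [420. 305.] 535 ztop 27.9 all (np.float64(356.6), np.float64(-243.5), np.float64(59.1), np.float64(64.3), np.float64(0.6)) top (np.float64(356.6), np.float64(-242.0), np.float64(58.7), np.float64(59.3), np.float64(0.7)) meantop [ 357. -243.]
ring_wide 0.74 [380. 273.] 448 ztop 28.3 all (np.float64(433.4), np.float64(-144.2), np.float64(57.8), np.float64(60.0), np.float64(1.7)) top (np.float64(433.6), np.float64(-144.0), np.float64(58.1), np.float64(57.4), np.float64(31.0)) meantop [ 434.8 -144.1]
ring_wide 0.73 [362. 306.] 538 ztop 27.7 all (np.float64(338.4), np.float64(-90.9), np.float64(59.7), np.float64(61.5), np.float64(89.4)) top (np.float64(337.3), np.float64(-91.0), np.float64(58.1), np.float64(59.8), np.float64(14.0)) meantop [337.1 -90.1]
ring_narrow 0.7 [314. 246.] 194 ztop 27.7 all (np.float64(466.0), np.float64(11.7), np.float64(44.4), np.float64(42.7), np.float64(0.2)) top (np.float64(466.3), np.float64(11.2), np.float64(43.0), np.float64(41.8), np.float64(79.0)) meantop [465.3  11.6]
punch_a 0.5 [198. 253.] 230 ztop 69.1 all (n
[... 1302 characters left out ...]
, np.float64(207.6), np.float64(130.0), np.float64(65.5), np.float64(83.2)) top (np.float64(620.3), np.float64(204.5), np.float64(123.1), np.float64(64.5), np.float64(83.8)) meantop [618.7 201.8]
tray 0.74 [325. 181.] 1403 ztop 19.3 all (np.float64(640.5), np.float64(-10.8), np.float64(82.0), np.float64(92.6), np.float64(62.5)) top (np.float64(640.5), np.float64(-10.8), np.float64(82.0), np.float64(92.6), np.float64(62.5)) meantop [639.8  -7.8]
oil 0.72 [ 99. 250.] 986 ztop 153.2 all (np.float64(469.9), np.float64(493.3), np.float64(55.0), np.float64(93.2), np.float64(20.0)) top (np.float64(476.4), np.float64(476.0), np.float64(24.8), np.float64(22.9), np.float64(89.6)) meantop [476.4 475.6]
```

View pics/crop1.png

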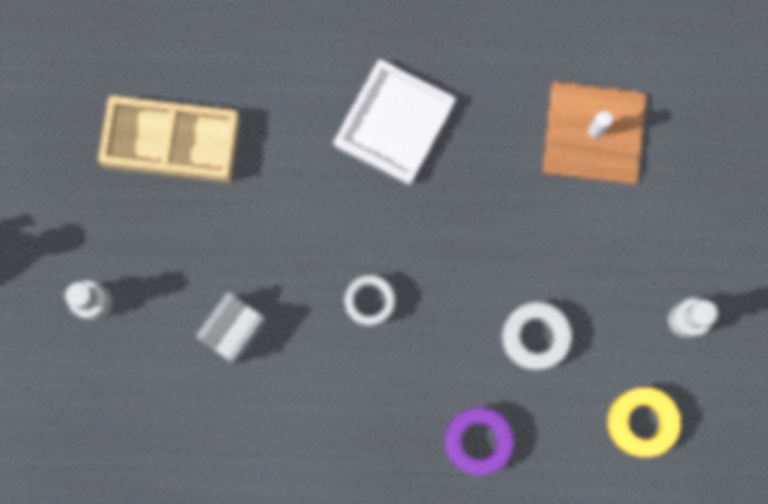

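The crop confirms the steel wide ring (plain grey, between purple and yellow), the narrow ring, the V-block groove and both punches. The sizes match, and depth reads about 4 mm high. The first reach is to above the wide ring.

```bash
cat >> h.py <<'E'
def rot(q):
    from scipy.spatial.transform import Rotation as R
    return R.from_quat(q).as_matrix()
def go(x,y,z,yaw=None):
    s=read_state(); R=rot(s['tool_rot']); p=np.array(s['eef_pos'])
    cur=np.arctan2(R[1,0],R[0,0])
    d=R.T@(np.array([x,y,z])-p)/1000
    tw=0
    if yaw is not None:
        tw=-((yaw-cur+np.pi/2)%np.pi-np.pi/2)
    print('t',round(s['t'],1),'pos',p.round(1),'yaw',cur.round(3),'tilt',round(float(np.degrees(np.arccos(-R[2,2]))),2),'j7',np.round(s['joints'][6],2),'F',np.round(s['force'],1),'w',round(s['grip_width'],1))
    print('  shift',d.round(4),'twist',round(tw,3),'(alt',round(tw-np.sign(tw)*np.pi,3),')')
E
python3 -c "
from h import *
go(434,-144,160)"
```

```text
t 0.7 pos [ 190.9 -647.5  231.3] yaw 0.287 tilt 0.0 j7 -0.08 F [ 0.1  0.4 -0.5] w 85.4
  shift [ 0.3755 -0.4142  0.0713] twist 0 (alt 0.0 )
```

```bash
python3 -m creep '[{"claw":1,"x":0.3755,"y":-0.4142,"z":0.0},{"claw":1,"x":0.3755,"y":-0.4142,"z":0.0},{"claw":1,"x":0.3755,"y":-0.4142,"z":0.02},{"claw":1,"x":0.3755,"y":-0.4142,"z":0.05},{"claw":1,"x":0.3755,"y":-0.4142,"z":0.071},{"claw":1,"x":0.3755,"y":-0.4142,"z":0.071},{"claw":1,"x":0.3755,"y":-0.4142,"z":0.071},{"claw":1,"x":0.3755,"y":-0.4142,"z":0.071},{"claw":1,"x":0.3755,"y":-0.4142,"z":0.071},{"claw":1,"x":0.3755,"y":-0.4142,"z":0.071},{"claw":1,"x":0.3755,"y":-0.4142,"z":0.071},{"claw":1,"x":0.3755,"y":-0.4142,"z":0.071}]'
python3 -c "
from h import *
go(434,-144,120)"
```

```text
t 0.7 pos [ 190.9 -647.5  231.3] yaw 0.287 tilt 0.0 j7 -0.08 F [ 0.1  0.4 -0.5] w 85.4
  shift [ 0.3755 -0.4142  0.1113] twist 0 (alt 0.0 )$[0]: bad value
```

```bash
python3 -m creep '[{"claw":1.0,"x":0.3755,"y":-0.4142,"z":0.0,"twist":0.0}]'
```

```text
t: 0.75
eef_pos: [208.0, -606.6, 230.8]
tool_rot: [0.99, 0.139, -0.002, 0.002]
force: [0.1, 0.3, -0.1]
grip_width: 85.0
```

```bash
python3 -m creep --help
```

```text
invalid input: not JSON, or not a number
```

All five keys are needed in every row. I continue with those.

```bash
python3 -c "
from h import *
go(434,-144,160,0.287)"
```

```text
t 0.8 pos [ 208.  -606.6  230.8] yaw 0.278 tilt 0.25 j7 -0.15 F [ 0.1  0.3 -0.1] w 85.0
  shift [ 0.3446 -0.3829  0.0687] twist -0.009 (alt 3.133 )
```

```bash
python3 -m creep '[{"claw":1,"x":0.345,"y":-0.383,"z":0.069,"twist":0},{"claw":1,"x":0.345,"y":-0.383,"z":0.069,"twist":0},{"claw":1,"x":0.345,"y":-0.383,"z":0.069,"twist":0},{"claw":1,"x":0.345,"y":-0.383,"z":0.069,"twist":0},{"claw":1,"x":0.345,"y":-0.383,"z":0.069,"twist":0},{"claw":1,"x":0.345,"y":-0.383,"z":0.069,"twist":0},{"claw":1,"x":0.345,"y":-0.383,"z":0.069,"twist":0},{"claw":1,"x":0.345,"y":-0.383,"z":0.069,"twist":0},{"claw":1,"x":0.345,"y":-0.383,"z":0.069,"twist":0},{"claw":1,"x":0.345,"y":-0.383,"z":0.069,"twist":0},{"claw":1,"x":0.345,"y":-0.383,"z":0.069,"twist":0},{"claw":1,"x":0.345,"y":-0.383,"z":0.069,"twist":0}]'
python3 - <<'E'
from h import *
go(434,-144,160,0.287)
i=get_image('wrist'); cv2.imwrite('pics/w1.png',i['pixels'][:,:,::-1])
for p in [(434,-144,22),(434,-144,0)]: print(proj(i,p))
E
```

```text
t: 1.95
eef_pos: [435.5, -141.2, 159.7]
tool_rot: [0.99, 0.141, -0.001, 0.001]
force: [-0.4, -0.9, -0.7]
grip_width: 85.2
t 1.9 pos [ 435.5 -141.2  159.7] yaw 0.284 tilt 0.2 j7 -1.2 F [-0.4 -0.9 -0.7] w 85.2
  shift [-0.0022  0.0023 -0.0003] twist -0.003 (alt 3.138 )
[323.16630715 220.19085966]
[323.0022802  214.01329382]
```

View pics/w1.png

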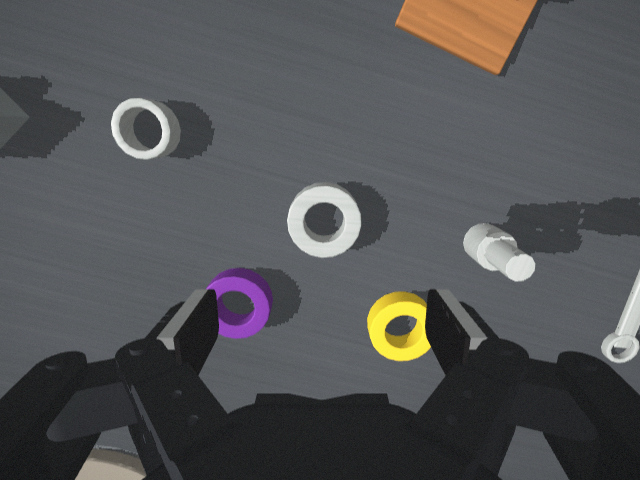

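The wrist picture has the steel ring at (325,219), against a projected (323,220), so the two measurements agree within 2 mm. The purple (240,303) and yellow (400,326) rings lie clear of the fingers' landing spots. I descend and grip.

```bash
python3 -m creep '[{"claw":1,"x":-0.002,"y":0.002,"z":0.05,"twist":0},{"claw":1,"x":-0.002,"y":0.002,"z":0.1,"twist":0},{"claw":1,"x":-0.002,"y":0.002,"z":0.13,"twist":0},{"claw":1,"x":-0.002,"y":0.002,"z":0.15,"twist":0},{"claw":1,"x":-0.002,"y":0.002,"z":0.157,"twist":0},{"claw":1,"x":-0.002,"y":0.002,"z":0.157,"twist":0},{"claw":0.5,"x":-0.002,"y":0.002,"z":0.157,"twist":0},{"claw":0.5,"x":-0.002,"y":0.002,"z":0.157,"twist":0},{"claw":0.5,"x":-0.002,"y":0.002,"z":0.157,"twist":0},{"claw":0.5,"x":-0.002,"y":0.002,"z":0.157,"twist":0},{"claw":0.5,"x":-0.002,"y":0.002,"z":0.157,"twist":0},{"claw":0.5,"x":-0.002,"y":0.002,"z":0.157,"twist":0}]'
python3 - <<'E'
from h import *
go(632,-203,140)
i=get_image('wrist'); cv2.imwrite('pics/w2.png',i['pixels'][:,:,::-1])
E
```

```text
t: 3.2
eef_pos: [433.6, -146.4, 4.7]
tool_rot: [0.99, 0.14, -0.001, 0.002]
force: [-3.9, 2.0, 15.8]
grip_width: 60.3
t 3.2 pos [ 433.6 -146.4    4.7] yaw 0.281 tilt 0.26 j7 -1.33 F [-3.9  2.  15.8] w 60.3
  shift [ 0.1747  0.11   -0.1351] twist 0 (alt 0.0 )
```

View pics/w2.png

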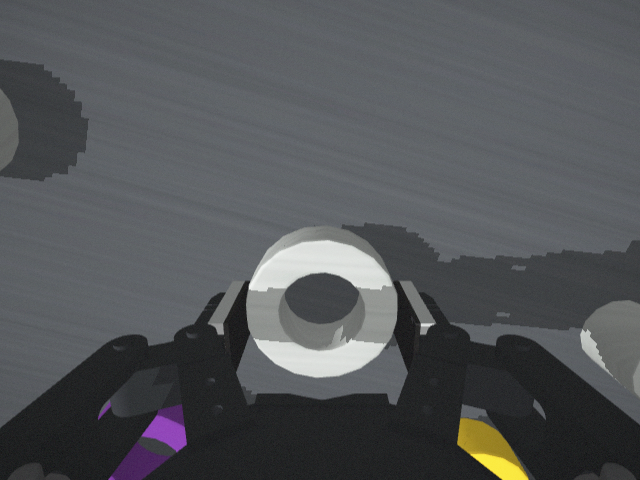

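The ring sits between the pads at opening 60 mm. I lift it and check.

```bash
python3 -m creep '[{"claw":0.5,"x":0,"y":0,"z":-0.02,"twist":0},{"claw":0.5,"x":0,"y":0,"z":-0.06,"twist":0},{"claw":0.5,"x":0,"y":0,"z":-0.1,"twist":0},{"claw":0.5,"x":0,"y":0,"z":-0.115,"twist":0},{"claw":0.5,"x":0,"y":0,"z":-0.115,"twist":0},{"claw":0.5,"x":0,"y":0,"z":-0.115,"twist":0}]'
python3 - <<'E'
from h import *
go(632,-203,120)
i=get_image('wrist'); cv2.imwrite('pics/w3.png',i['pixels'][:,:,::-1])
s=read_state(); R=rot(s['tool_rot']);p=np.array(s['eef_pos'])
W=cloud(i); 
T=(W-p)@R
m=masks_of('ring_wide','wrist')
for d in m:
    P=T[d['mask']]; P=P[np.isfinite(P[:,0])]
    r=np.percentile(P,[2,50,98],axis=0).round(1); print(d['score'],d['uv'],r.tolist())
E
```

```text
t: 3.85
eef_pos: [433.0, -146.1, 119.7]
tool_rot: [0.99, 0.14, -0.001, 0.002]
force: [0.8, 0.3, -4.6]
grip_width: 59.7
t 3.9 pos [ 433.  -146.1  119.7] yaw 0.281 tilt 0.29 j7 -1.23 F [ 0.8  0.3 -4.6] w 59.7
  shift [ 1.755e-01  1.098e-01 -1.000e-04] twist 0 (alt 0.0 )
0.95 [203.1, 308.3] [[-95.5, -108.1, 97.0], [-57.7, -91.8, 98.6], [-47.5, -53.3, 116.4]]
0.71 [321.6, 319.3] [[-28.4, -26.7, -17.6], [0.3, 1.2, -16.2], [29.7, 28.5, 3.2]]
0.58 [388.4, 363.4] [[-129.2, 42.3, 97.4], [-115.4, 56.1, 99.0], [-84.6, 69.7, 118.1]]
```

View pics/w3.png

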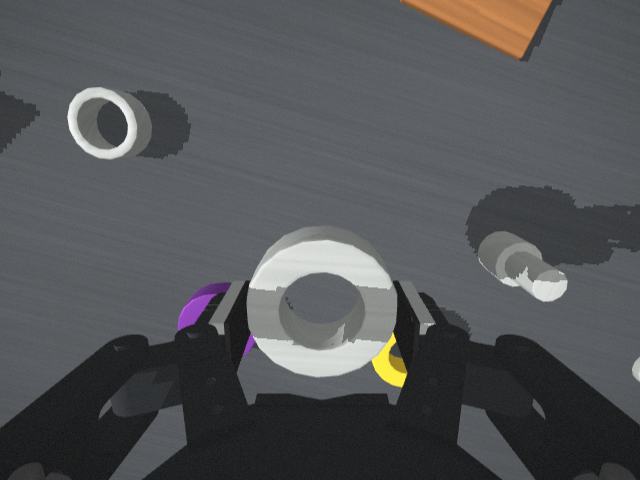

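The ring is held level: centre within 1 mm of the TCP, underside about 5 mm below it. I carry it to above the post.

```bash
python3 -m creep '[{"claw":0.5,"x":0.04,"y":0.025,"z":0,"twist":0},{"claw":0.5,"x":0.08,"y":0.05,"z":0,"twist":0},{"claw":0.5,"x":0.12,"y":0.075,"z":0,"twist":0},{"claw":0.5,"x":0.15,"y":0.095,"z":0,"twist":0},{"claw":0.5,"x":0.17,"y":0.106,"z":0,"twist":0},{"claw":0.5,"x":0.175,"y":0.110,"z":0,"twist":0},{"claw":0.5,"x":0.175,"y":0.110,"z":0,"twist":0},{"claw":0.5,"x":0.175,"y":0.110,"z":0,"twist":0}]'
python3 - <<'E'
from h import *
go(632,-203,14)
i=get_image('wrist'); cv2.imwrite('pics/w4.png',i['pixels'][:,:,::-1])
for p in [(632,-203,58),(632,-203,8)]: print(proj(i,p))
i=get_image('top'); cv2.imwrite('pics/t4.png',cv2.resize(i['pixels'][100:300,300:520,::-1],None,fx=3,fy=3))
i=get_image('side'); cv2.imwrite('pics/s4.png',cv2.resize(i['pixels'][80:280,200:420,::-1],None,fx=3,fy=3))
for p in [(632,-203,58),(632,-203,8)]: print((proj(i,p)-[200,80])*3)
E
```

```text
t: 4.75
eef_pos: [629.1, -202.5, 116.7]
tool_rot: [0.99, 0.14, -0.003, 0.001]
force: [0.0, 0.0, -4.8]
grip_width: 59.7
t 4.8 pos [ 629.1 -202.5  116.7] yaw 0.281 tilt 0.42 j7 -1.21 F [ 0.   0.  -4.8] w 59.7
  shift [0.0034 0.0012 0.1027] twist 0 (alt 0.0 )
[322.31527577 244.38221663]
[322.0719316  222.82004403]
[259.13193524 297.96776196]
[261.15195916 343.73859508]
```

View pics/w4.png

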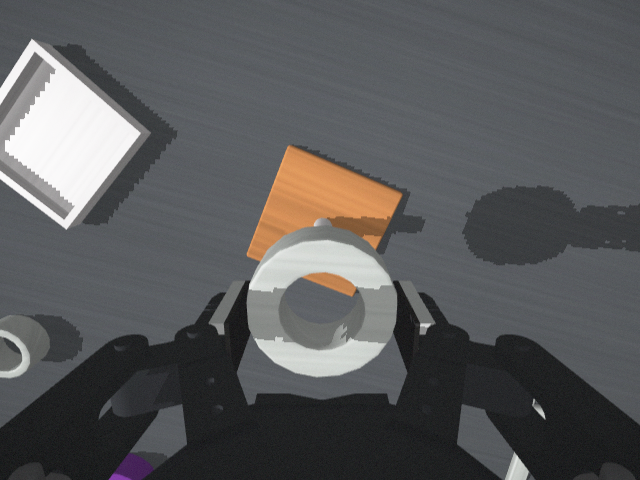

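View pics/s4.png

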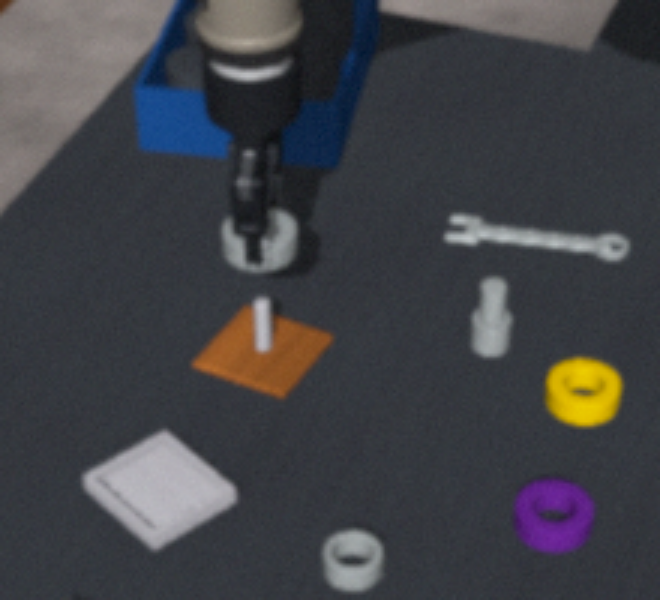

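The post appears where projected: side view (263,300) against (259,298), 1.3 raw pixels off. The ring is directly above it and its bore leaves 10 mm of slack, so I lower it.

```bash
python3 -m creep '[{"claw":0.5,"x":0.003,"y":0.001,"z":0.0,"twist":0},{"claw":0.5,"x":0.003,"y":0.001,"z":0.02,"twist":0},{"claw":0.5,"x":0.003,"y":0.001,"z":0.045,"twist":0},{"claw":0.5,"x":0.003,"y":0.001,"z":0.07,"twist":0},{"claw":0.5,"x":0.003,"y":0.001,"z":0.09,"twist":0},{"claw":0.5,"x":0.003,"y":0.001,"z":0.1,"twist":0},{"claw":0.5,"x":0.003,"y":0.001,"z":0.1,"twist":0},{"claw":0.5,"x":0.003,"y":0.001,"z":0.1,"twist":0}]'
python3 - <<'E'
from h import *
go(632,-203,14)
E
```

```text
t: 5.7
eef_pos: [633.2, -203.4, 18.9]
tool_rot: [0.99, 0.14, -0.002, 0.002]
force: [0.4, -0.4, -4.3]
grip_width: 59.6
t 5.7 pos [ 633.2 -203.4   18.9] yaw 0.281 tilt 0.3 j7 -1.24 F [ 0.4 -0.4 -4.3] w 59.6
  shift [-0.001  -0.0007  0.0049] twist 0 (alt 0.0 )
```

```bash
python3 -m creep '[{"claw":0.5,"x":-0.001,"y":-0.001,"z":0.004,"twist":0},{"claw":0.5,"x":-0.001,"y":-0.001,"z":0.0045,"twist":0},{"claw":0.5,"x":-0.001,"y":-0.001,"z":0.0045,"twist":0},{"claw":0.5,"x":-0.001,"y":-0.001,"z":0.0045,"twist":0}]'
python3 -m creep '[{"claw":0.78,"x":0,"y":0,"z":0,"twist":0},{"claw":0.85,"x":0,"y":0,"z":0,"twist":0},{"claw":0.85,"x":0,"y":0,"z":0,"twist":0},{"claw":1,"x":0,"y":0,"z":0,"twist":0},{"claw":1,"x":0,"y":0,"z":-0.03,"twist":0},{"claw":1,"x":0,"y":0,"z":-0.07,"twist":0},{"claw":1,"x":0,"y":0,"z":-0.11,"twist":0},{"claw":1,"x":0,"y":0,"z":-0.14,"twist":0},{"claw":1,"x":0,"y":0,"z":-0.14,"twist":0}]'
python3 - <<'E'
from h import *
go(466,11.5,160)
i=get_image('wrist'); cv2.imwrite('pics/w5.png',i['pixels'][:,:,::-1])
i=get_image('side'); cv2.imwrite('pics/s5.png',cv2.resize(i['pixels'][80:280,200:420,::-1],None,fx=3,fy=3))
E
```

```text
t: 6.1
eef_pos: [632.1, -202.8, 14.8]
tool_rot: [0.99, 0.14, -0.002, 0.002]
force: [-0.6, -0.6, -4.2]
grip_width: 59.9
t: 7.0
eef_pos: [635.7, -202.8, 160.5]
tool_rot: [0.99, 0.14, 0.003, 0.004]
force: [0.4, -0.1, -0.7]
grip_width: 85.6
t 7.0 pos [ 635.7 -202.8  160.5] yaw 0.281 tilt 0.54 j7 -1.2 F [ 0.4 -0.1 -0.7] w 85.6
  shift [-0.1037 -0.2529 -0.002 ] twist 0 (alt 0.0 )
```

View pics/w5.png

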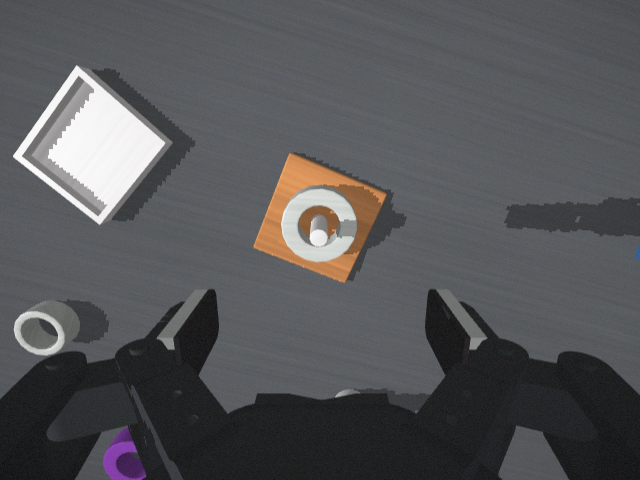

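View pics/s5.png

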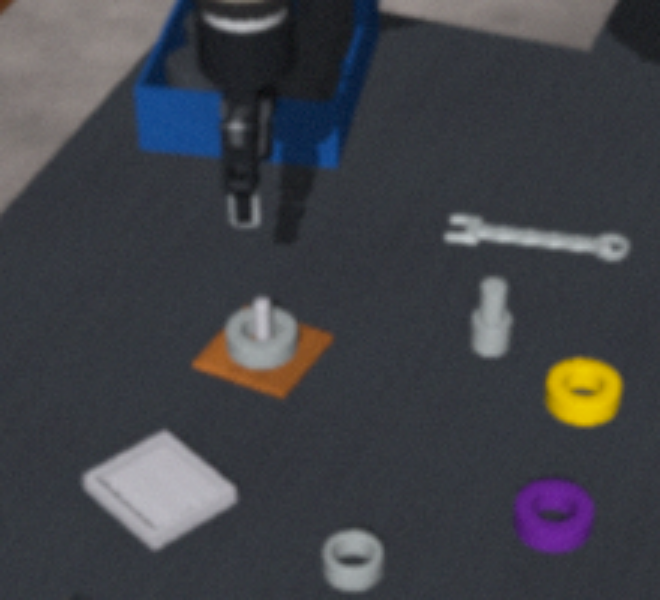

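The wide ring lies flat, centred on the post in the wrist view (319,225) and the side view (262,338). Next is the narrow ring.

```bash
python3 -m creep '[{"claw":1,"x":-0.104,"y":-0.253,"z":0,"twist":0},{"claw":1,"x":-0.104,"y":-0.253,"z":0,"twist":0},{"claw":1,"x":-0.104,"y":-0.253,"z":0,"twist":0},{"claw":1,"x":-0.104,"y":-0.253,"z":0,"twist":0},{"claw":1,"x":-0.104,"y":-0.253,"z":0,"twist":0},{"claw":1,"x":-0.104,"y":-0.253,"z":0,"twist":0},{"claw":1,"x":-0.104,"y":-0.253,"z":0,"twist":0},{"claw":1,"x":-0.104,"y":-0.253,"z":0,"twist":0},{"claw":1,"x":-0.104,"y":-0.253,"z":0,"twist":0}]'
python3 - <<'E'
from h import *
go(466,11.5,3)
i=get_image('wrist'); cv2.imwrite('pics/w6.png',i['pixels'][:,:,::-1])
W=cloud(i); print(proj(i,(466,11.5,22)))
for d in masks_of('ring_narrow','wrist'):
    P=W[d['mask']]; P=P[np.isfinite(P[:,0])]; P=P[P[:,2]>17]
    if len(P): print(d['score'],d['uv'],cv2.minEnclosingCircle(P[:,:2].astype(np.float32)),np.median(P[:,2]))
E
```

```text
t: 8.0
eef_pos: [463.1, 10.9, 154.2]
tool_rot: [0.99, 0.139, -0.001, 0.002]
force: [0.1, 0.0, 0.3]
grip_width: 85.7
t 8.0 pos [463.1  10.9 154.2] yaw 0.279 tilt 0.31 j7 -1.57 F [0.1 0.  0.3] w 85.7
  shift [ 0.0034 -0.0005  0.1512] twist 0 (alt 0.0 )
[320.16569127 215.58964161]
0.69 [318.5, 231.2] ((463.92376708984375, 10.591569900512695), 22.935789108276367) 20.497352075342132
```

View pics/w6.png

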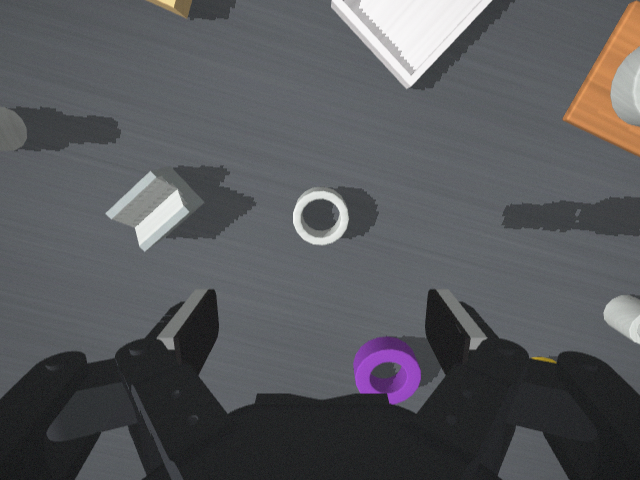

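The narrow ring is at pixel (320,217), with fitted radius 22.9 mm and top at 20.5 mm, and both cameras agree within 2 mm. I descend and grip.

```bash
python3 -m creep '[{"claw":1,"x":0.002,"y":0,"z":0.05,"twist":0},{"claw":1,"x":0.002,"y":0,"z":0.1,"twist":0},{"claw":1,"x":0.002,"y":0,"z":0.13,"twist":0},{"claw":0.8,"x":0.002,"y":0,"z":0.147,"twist":0},{"claw":0.8,"x":0.002,"y":0,"z":0.149,"twist":0},{"claw":0.8,"x":0.002,"y":0,"z":0.149,"twist":0},{"claw":0.35,"x":0.002,"y":0,"z":0.149,"twist":0},{"claw":0.35,"x":0.002,"y":0,"z":0.149,"twist":0},{"claw":0.35,"x":0.002,"y":0,"z":0.149,"twist":0},{"claw":0.35,"x":0.002,"y":0,"z":0.149,"twist":0},{"claw":0.35,"x":0.002,"y":0,"z":0.149,"twist":0}]'
python3 -m creep '[{"claw":0.35,"x":0,"y":0,"z":-0.02,"twist":0},{"claw":0.35,"x":0,"y":0,"z":-0.06,"twist":0},{"claw":0.35,"x":0,"y":0,"z":-0.1,"twist":0},{"claw":0.35,"x":0,"y":0,"z":-0.13,"twist":0},{"claw":0.35,"x":0,"y":0,"z":-0.13,"twist":0},{"claw":0.35,"x":0,"y":0,"z":-0.13,"twist":0}]'
python3 - <<'E'
from h import *
go(632,-203,130)
i=get_image('wrist'); cv2.imwrite('pics/w7.png',i['pixels'][:,:,::-1])
s=read_state(); R=rot(s['tool_rot']);p=np.array(s['eef_pos'])
T=(cloud(i)-p)@R
for d in masks_of('ring_narrow','wrist'):
    P=T[d['mask']]; P=P[np.isfinite(P[:,0])]
    print(d['score'],d['uv'],np.percentile(P,[2,50,98],axis=0).round(1).tolist())
E
```

```text
t: 9.2
eef_pos: [466.1, 10.6, 6.9]
tool_rot: [0.99, 0.139, 0.0, 0.003]
force: [-1.5, -0.5, 6.8]
grip_width: 43.3
t: 9.8
eef_pos: [466.3, 11.0, 137.9]
tool_rot: [0.99, 0.138, 0.002, 0.003]
force: [0.5, 0.7, -0.9]
grip_width: 43.2
t 9.8 pos [466.3  11.  137.9] yaw 0.278 tilt 0.38 j7 -1.6 F [ 0.5  0.7 -0.9] w 43.2
  shift [0.1007 0.2512 0.0097] twist 0 (alt 0.0 )
0.75 [318.4, 322.2] [[-20.9, -18.9, -15.8], [-2.8, 0.7, -13.9], [21.2, 20.8, 4.5]]
```

View pics/w7.png

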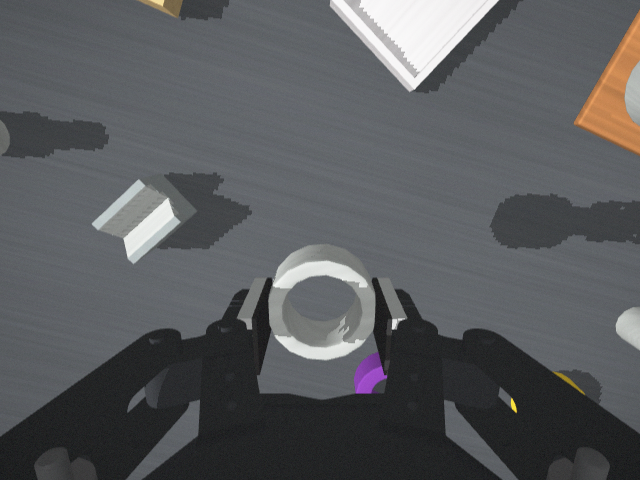

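The narrow ring is held level and centred, underside about 7 mm below the TCP. I carry it to the stand.

```bash
python3 -m creep '[{"claw":0.35,"x":0.02,"y":0.045,"z":0,"twist":0},{"claw":0.35,"x":0.036,"y":0.09,"z":0,"twist":0},{"claw":0.35,"x":0.054,"y":0.135,"z":0,"twist":0},{"claw":0.35,"x":0.072,"y":0.18,"z":0,"twist":0},{"claw":0.35,"x":0.09,"y":0.225,"z":0,"twist":0},{"claw":0.35,"x":0.101,"y":0.251,"z":0,"twist":0},{"claw":0.35,"x":0.101,"y":0.251,"z":0,"twist":0},{"claw":0.35,"x":0.101,"y":0.251,"z":0,"twist":0},{"claw":0.35,"x":0.101,"y":0.251,"z":0,"twist":0},{"claw":0.35,"x":0.101,"y":0.251,"z":0,"twist":0}]'
python3 - <<'E'
from h import *
go(632,-203,38)
E
```

```text
t: 10.9
eef_pos: [630.4, -200.8, 136.9]
tool_rot: [0.99, 0.14, -0.001, 0.002]
force: [-0.1, 0.8, -0.9]
grip_width: 43.1
t 10.9 pos [ 630.4 -200.8  136.9] yaw 0.28 tilt 0.27 j7 -1.21 F [-0.1  0.8 -0.9] w 43.1
  shift [0.0012 0.0021 0.0989] twist 0 (alt 0.0 )
```

```bash
python3 -m creep '[{"claw":0.35,"x":0.001,"y":0.002,"z":0.02,"twist":0},{"claw":0.35,"x":0.001,"y":0.002,"z":0.05,"twist":0},{"claw":0.35,"x":0.001,"y":0.002,"z":0.075,"twist":0},{"claw":0.35,"x":0.001,"y":0.002,"z":0.09,"twist":0},{"claw":0.35,"x":0.001,"y":0.002,"z":0.096,"twist":0},{"claw":0.35,"x":0.001,"y":0.002,"z":0.096,"twist":0},{"claw":0.35,"x":0.001,"y":0.002,"z":0.096,"twist":0}]'
python3 - <<'E'
from h import *
go(632,-203,37.5)
E
```

```text
t: 11.6
eef_pos: [632.7, -202.9, 42.1]
tool_rot: [0.99, 0.14, -0.0, 0.002]
force: [-0.1, -0.3, -1.2]
grip_width: 42.8
t 11.6 pos [ 632.7 -202.9   42.1] yaw 0.28 tilt 0.28 j7 -1.24 F [-0.1 -0.3 -1.2] w 42.8
  shift [-0.0007 -0.0001  0.0046] twist 0 (alt 0.0 )
```

```bash
python3 -m creep '[{"claw":0.35,"x":-0.001,"y":0,"z":0.004,"twist":0},{"claw":0.35,"x":-0.001,"y":0,"z":0.005,"twist":0},{"claw":0.35,"x":-0.001,"y":0,"z":0.005,"twist":0},{"claw":0.35,"x":-0.001,"y":0,"z":0.005,"twist":0}]'
python3 -m creep '[{"claw":0.6,"x":0,"y":0,"z":0,"twist":0},{"claw":0.7,"x":0,"y":0,"z":0,"twist":0},{"claw":0.8,"x":0,"y":0,"z":0,"twist":0},{"claw":0.8,"x":0,"y":0,"z":-0.03,"twist":0},{"claw":1,"x":0,"y":0,"z":-0.07,"twist":0},{"claw":1,"x":0,"y":0,"z":-0.11,"twist":0},{"claw":1,"x":0,"y":0,"z":-0.12,"twist":0},{"claw":1,"x":0,"y":0,"z":-0.12,"twist":0}]'
python3 - <<'E'
from h import *
go(453.5,-286,180,0)
i=get_image('wrist'); cv2.imwrite('pics/w8.png',i['pixels'][:,:,::-1])
i=get_image('side'); cv2.imwrite('pics/s8.png',cv2.resize(i['pixels'][80:280,200:420,::-1],None,fx=3,fy=3))
E
```

```text
t: 12.0
eef_pos: [631.8, -203.3, 37.4]
tool_rot: [0.99, 0.14, 0.0, 0.003]
force: [0.3, 0.0, -1.7]
grip_width: 43.4
t: 12.8
eef_pos: [633.1, -203.0, 159.9]
tool_rot: [0.99, 0.14, 0.002, 0.003]
force: [0.2, 0.0, -0.3]
grip_width: 85.7
t 12.8 pos [ 633.1 -203.   159.9] yaw 0.28 tilt 0.47 j7 -1.21 F [ 0.2  0.  -0.3] w 85.7
  shift [-0.1955  0.0302 -0.0206] twist 0.28 (alt -2.861 )
```

View pics/w8.png

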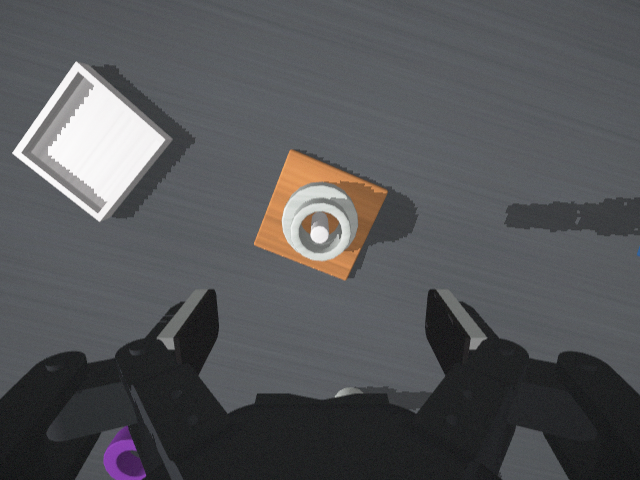

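View pics/s8.png

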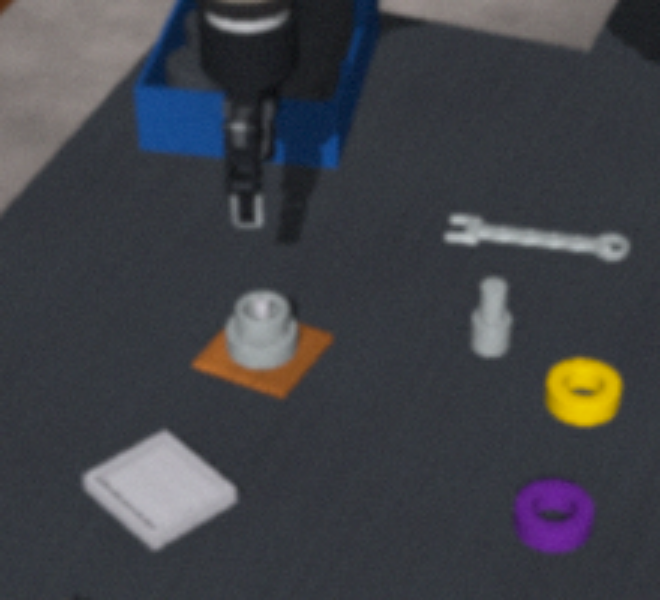

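Both rings are stacked concentric and level, in the wrist view (319,225) and the side view (262,330). Next is the right-hand punch near (453,-287).

```bash
python3 -m creep '[{"claw":1,"x":-0.195,"y":0.030,"z":0,"twist":0},{"claw":1,"x":-0.195,"y":0.030,"z":0,"twist":0},{"claw":1,"x":-0.195,"y":0.030,"z":0,"twist":0},{"claw":1,"x":-0.195,"y":0.030,"z":0,"twist":0},{"claw":1,"x":-0.195,"y":0.030,"z":0,"twist":0},{"claw":1,"x":-0.195,"y":0.030,"z":0,"twist":0},{"claw":1,"x":-0.195,"y":0.030,"z":0,"twist":0},{"claw":1,"x":-0.195,"y":0.030,"z":0,"twist":0}]'
cat >> h.py <<'E'
def punch():
    i=get_image('wrist'); W=cloud(i)
    for d in masks_of('punch_a','wrist'):
        P=W[d['mask']]; P=P[np.isfinite(P[:,0])]
        zt=np.percentile(P[:,2],95)
        a=P[P[:,2]>zt-3]; b=P[(P[:,2]>26)&(P[:,2]<33)]
        print('punch',round(d['score'],2),np.round(d['uv']),'ztop',zt.round(1),'top',cv2.minEnclosingCircle(a[:,:2].astype(np.float32)) if len(a) else None, a[:,:2].mean(0).round(1),len(a))
    return i
E
python3 - <<'E'
from h import *
go(453,-287,36)
i=punch(); cv2.imwrite('pics/w9.png',i['pixels'][:,:,::-1])
E
```

```text
t: 13.7
eef_pos: [453.0, -284.2, 156.2]
tool_rot: [0.99, 0.141, -0.001, 0.002]
force: [-0.1, -0.3, 0.1]
grip_width: 85.6
t 13.7 pos [ 453.  -284.2  156.2] yaw 0.283 tilt 0.22 j7 -0.96 F [-0.1 -0.3  0.1] w 85.6
  shift [-0.0006  0.0022  0.1202] twist 0 (alt 0.0 )
punch 0.7 [323. 225.] ztop 64.5 top ((450.3816223144531, -287.885986328125), 10.860106468200684) [ 450.8 -287.7] 719
```

View pics/w9.png

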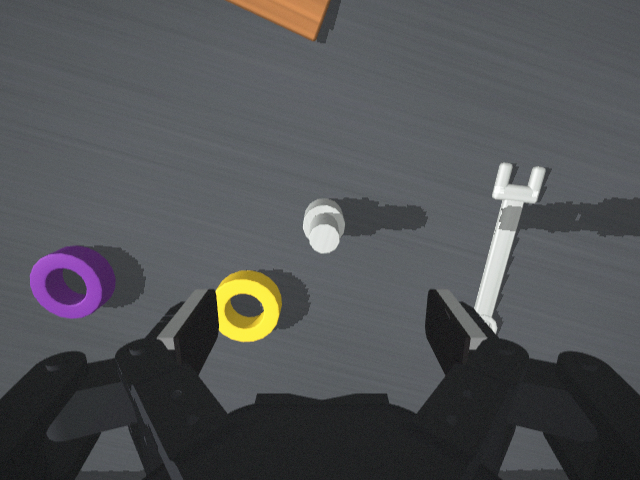

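The punch shows at (323,225) upright, its shank top at z=64.5 mm with radius 10.9 mm, which matches. I grip the shank.

```bash
python3 -m creep '[{"claw":1,"x":-0.0024,"y":0.0028,"z":0.05,"twist":0},{"claw":1,"x":-0.0024,"y":0.0028,"z":0.09,"twist":0},{"claw":0.8,"x":-0.0024,"y":0.0028,"z":0.115,"twist":0},{"claw":0.6,"x":-0.0024,"y":0.0028,"z":0.118,"twist":0},{"claw":0.5,"x":-0.0024,"y":0.0028,"z":0.118,"twist":0},{"claw":0.1,"x":-0.0024,"y":0.0028,"z":0.118,"twist":0},{"claw":0.1,"x":-0.0024,"y":0.0028,"z":0.118,"twist":0},{"claw":0.1,"x":-0.0024,"y":0.0028,"z":0.118,"twist":0},{"claw":0.1,"x":-0.0024,"y":0.0028,"z":0.118,"twist":0},{"claw":0.1,"x":-0.0024,"y":0.0028,"z":0.118,"twist":0},{"claw":0.1,"x":-0.0024,"y":0.0028,"z":0.118,"twist":0}]'
python3 -m creep '[{"claw":0.1,"x":0,"y":0,"z":-0.02,"twist":0},{"claw":0.1,"x":0,"y":0,"z":-0.06,"twist":0},{"claw":0.1,"x":0,"y":0,"z":-0.1,"twist":0},{"claw":0.1,"x":0,"y":0,"z":-0.13,"twist":0},{"claw":0.1,"x":0,"y":0,"z":-0.13,"twist":0},{"claw":0.1,"x":0,"y":0,"z":-0.13,"twist":0}]'
python3 - <<'E'
from h import *
c=np.array([620.3,204.5]); a=np.radians(83.8)
# rack long axis direction candidates from the top rect
i=get_image('top'); W=cloud(i)
d=masks_of('rack','top')[0]; P=W[d['mask']]; P=P[np.isfinite(P[:,0])&(P[:,2]>20)]
r=cv2.minAreaRect(P[:,:2].astype(np.float32)); B=cv2.boxPoints(r); print(r,B.round(1).tolist())
go(620,175,170)
i=get_image('wrist'); cv2.imwrite('pics/w10.png',i['pixels'][:,:,::-1])
s=read_state(); R=rot(s['tool_rot']);p=np.array(s['eef_pos'])
T=(cloud(i)-p)@R
for d in masks_of('punch_a','wrist'):
    P=T[d['mask']]; P=P[np.isfinite(P[:,0])]
    print(d['score'],d['uv'],np.percentile(P,[2,50,98],axis=0).round(1).tolist())
E
```

```text
t: 14.9
eef_pos: [452.6, -288.7, 40.0]
tool_rot: [0.99, 0.141, 0.001, 0.003]
force: [0.1, 2.0, 7.7]
grip_width: 20.3
t: 15.5
eef_pos: [452.0, -288.1, 170.2]
tool_rot: [0.99, 0.141, 0.001, 0.003]
force: [0.1, -0.9, -3.4]
grip_width: 20.5
((620.3372192382812, 205.08187866210938), (124.54084014892578, 65.4886245727539), 83.45934295654297) [[580.7000122070312, 146.89999389648438], [645.7999877929688, 139.5], [660.0, 263.20001220703125], [594.9000244140625, 270.70001220703125]]
t 15.6 pos [ 451.  -287.5  168.5] yaw 0.282 tilt 0.24 j7 -0.94 F [-0.7 -0.5 -3.2] w 20.1
  shift [ 0.2912 -0.3971 -0.0035] twist 0 (alt 0.0 )
0.66 [319.6, 289.5] [[-10.8, -13.0, -24.9], [6.3, 0.6, -12.2], [14.5, 12.9, 37.1]]
```

View pics/w10.png

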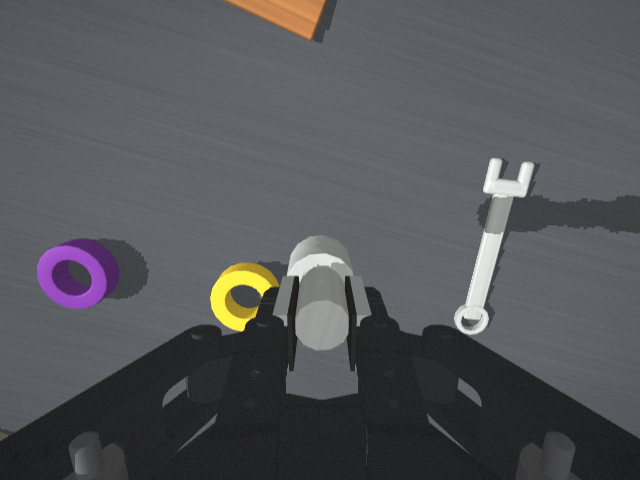

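The punch is held upright, underside 40 mm below the TCP. The rack centre is (620,205) with bays near (617,175.5) and (623.7,234). I carry it to the right-hand bay.

```bash
python3 -m creep '[{"claw":0.1,"x":0.024,"y":-0.032,"z":0,"twist":0},{"claw":0.1,"x":0.052,"y":-0.071,"z":0,"twist":0},{"claw":0.1,"x":0.08,"y":-0.11,"z":0,"twist":0},{"claw":0.1,"x":0.108,"y":-0.15,"z":0,"twist":0},{"claw":0.1,"x":0.137,"y":-0.19,"z":0,"twist":0},{"claw":0.1,"x":0.166,"y":-0.23,"z":0,"twist":0},{"claw":0.1,"x":0.196,"y":-0.27,"z":0,"twist":0},{"claw":0.1,"x":0.224,"y":-0.308,"z":0,"twist":0},{"claw":0.1,"x":0.252,"y":-0.345,"z":0,"twist":0},{"claw":0.1,"x":0.275,"y":-0.376,"z":0,"twist":0},{"claw":0.1,"x":0.289,"y":-0.397,"z":0,"twist":0},{"claw":0.1,"x":0.289,"y":-0.397,"z":0,"twist":0}]'
python3 - <<'E'
from h import *
go(617,175.5,46)
E
```

```text
t: 16.9
eef_pos: [617.3, 180.3, 164.8]
tool_rot: [0.99, 0.144, -0.001, 0.0]
force: [-0.1, 0.2, -1.8]
grip_width: 20.1
t 16.9 pos [617.3 180.3 164.8] yaw 0.289 tilt 0.16 j7 -1.85 F [-0.1  0.2 -1.8] w 20.1
  shift [-0.0013  0.0045  0.1188] twist 0 (alt 0.0 )
```

```bash
python3 -m creep '[{"claw":0.1,"x":-0.001,"y":0.0045,"z":0.0,"twist":0},{"claw":0.1,"x":-0.001,"y":0.0045,"z":0.02,"twist":0},{"claw":0.1,"x":-0.001,"y":0.0045,"z":0.05,"twist":0},{"claw":0.1,"x":-0.001,"y":0.0045,"z":0.06,"twist":0},{"claw":0.1,"x":-0.001,"y":0.0045,"z":0.06,"twist":0},{"claw":0.1,"x":-0.001,"y":0.0045,"z":0.06,"twist":0}]'
python3 - <<'E'
from h import *
go(617,175.5,46)
i=get_image('wrist'); cv2.imwrite('pics/w11.png',i['pixels'][:,:,::-1])
for p in [(617,175.5,5),(623.7,234,5)]: print(proj(i,p))
W=cloud(i)
for d in masks_of('rack','wrist'):
    P=W[d['mask']]; P=P[np.isfinite(P[:,0])&(P[:,2]>19)&(P[:,2]<32)]
    r=cv2.minAreaRect(P[:,:2].astype(np.float32)); print(d['score'],r,cv2.boxPoints(r).round(1).tolist())
E
```

```text
t: 17.5
eef_pos: [617.9, 175.1, 105.4]
tool_rot: [0.99, 0.144, -0.001, 0.0]
force: [0.0, 0.3, -2.0]
grip_width: 19.8
t 17.5 pos [617.9 175.1 105.4] yaw 0.288 tilt 0.14 j7 -1.87 F [ 0.   0.3 -2. ] w 19.8
  shift [-0.0006 -0.0006  0.0594] twist 0 (alt 0.0 )
[319.6523454  231.00250087]
[241.94158679 199.11293293]
0.98 ((617.4816284179688, 204.65013122558594), (123.57423400878906, 64.87544250488281), 83.66398620605469) [[578.4000244140625, 146.8000030517578], [642.9000244140625, 139.6999969482422], [656.5, 262.5], [592.0999755859375, 269.6000061035156]]
```

View pics/w11.png

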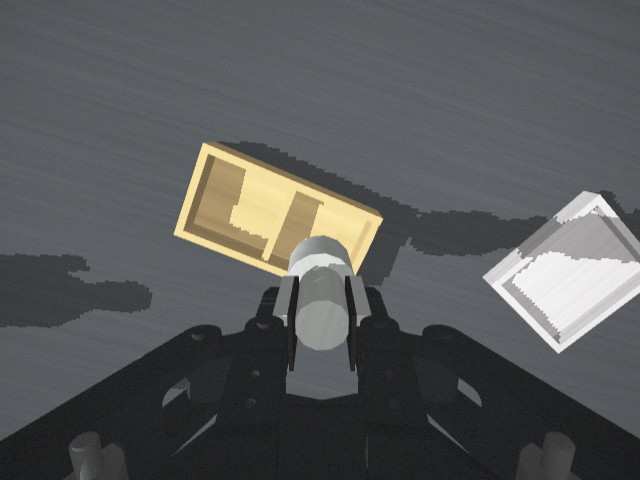

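The wrist camera gives the rack centre as (617.5,204.7) and the top camera gives (620.3,205). I take the mean and lower into the near bay.

```bash
python3 -m creep '[{"claw":0.1,"x":-0.002,"y":-0.001,"z":0.0,"twist":0},{"claw":0.1,"x":-0.002,"y":-0.001,"z":0.02,"twist":0},{"claw":0.1,"x":-0.002,"y":-0.001,"z":0.04,"twist":0},{"claw":0.1,"x":-0.002,"y":-0.001,"z":0.052,"twist":0},{"claw":0.1,"x":-0.002,"y":-0.001,"z":0.056,"twist":0},{"claw":0.1,"x":-0.002,"y":-0.001,"z":0.056,"twist":0},{"claw":0.1,"x":-0.002,"y":-0.001,"z":0.056,"twist":0}]'
python3 - <<'E'
from h import *
go(615.7,175.5,46)
E
```

```text
t: 18.3
eef_pos: [616.9, 176.5, 51.3]
tool_rot: [0.99, 0.144, 0.001, -0.0]
force: [-0.0, -0.4, -2.4]
grip_width: 20.2
t 18.3 pos [616.9 176.5  51.3] yaw 0.289 tilt 0.07 j7 -1.9 F [-0.  -0.4 -2.4] w 20.2
  shift [-0.0014  0.0006  0.0053] twist 0 (alt 0.0 )
```

```bash
python3 -m creep '[{"claw":0.1,"x":-0.0014,"y":0.0005,"z":0.004,"twist":0},{"claw":0.1,"x":-0.0014,"y":0.0005,"z":0.0055,"twist":0},{"claw":0.1,"x":-0.0014,"y":0.0005,"z":0.0055,"twist":0},{"claw":0.1,"x":-0.0014,"y":0.0005,"z":0.0055,"twist":0}]'
```

```text
t: 18.7
eef_pos: [615.7, 175.6, 45.9]
tool_rot: [0.99, 0.144, 0.001, -0.0]
force: [0.0, 1.4, -2.4]
grip_width: 20.4
```

```bash
python3 -m creep '[{"claw":0.1,"x":0,"y":0,"z":0.001,"twist":0},{"claw":0.1,"x":0,"y":0,"z":0.001,"twist":0},{"claw":0.1,"x":0,"y":0,"z":0.001,"twist":0}]'
python3 -m creep '[{"claw":0.3,"x":0,"y":0,"z":0,"twist":0},{"claw":0.4,"x":0,"y":0,"z":0,"twist":0},{"claw":0.6,"x":0,"y":0,"z":0,"twist":0},{"claw":0.6,"x":0,"y":0,"z":-0.03,"twist":0},{"claw":0.8,"x":0,"y":0,"z":-0.07,"twist":0},{"claw":1,"x":0,"y":0,"z":-0.11,"twist":0},{"claw":1,"x":0,"y":0,"z":-0.115,"twist":0},{"claw":1,"x":0,"y":0,"z":-0.115,"twist":0}]'
python3 - <<'E'
from h import *
go(462,273,160)
i=punch(); cv2.imwrite('pics/w12.png',i['pixels'][:,:,::-1])
E
```

```text
t: 19.0
eef_pos: [616.0, 175.8, 45.3]
tool_rot: [0.99, 0.144, 0.001, -0.0]
force: [0.0, 0.8, 1.0]
grip_width: 20.2
t: 19.8
eef_pos: [616.8, 176.0, 162.0]
tool_rot: [0.99, 0.144, 0.003, -0.001]
force: [0.6, -0.3, 0.2]
grip_width: 85.1
t 19.8 pos [616.8 176.  162. ] yaw 0.289 tilt 0.3 j7 -1.85 F [ 0.6 -0.3  0.2] w 85.1
  shift [-0.1208 -0.137   0.0014] twist 0 (alt 0.0 )
punch 0.78 [323. 224.] ztop 69.5 top ((614.1041259765625, 175.8257598876953), 10.921018600463867) [614.4 176. ] 715
```

View pics/w12.png

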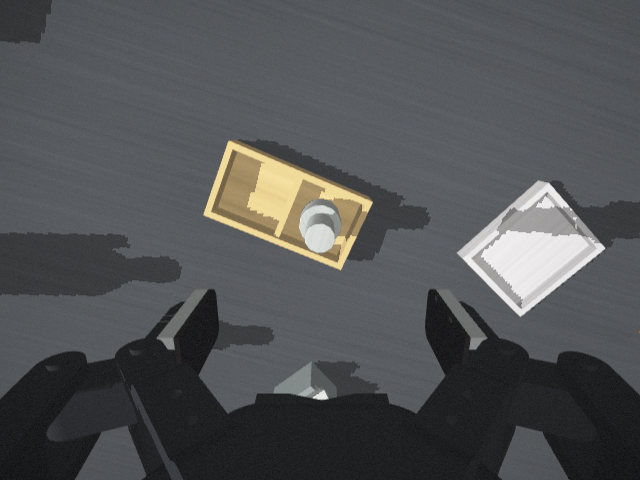

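The first punch stands in its bay at (321,225), with top z 69.5 mm (65+5) and bay-centred. Next is the left-hand punch near (462,273).

```bash
python3 -m creep '[{"claw":1,"x":-0.121,"y":-0.137,"z":0,"twist":0},{"claw":1,"x":-0.121,"y":-0.137,"z":0,"twist":0},{"claw":1,"x":-0.121,"y":-0.137,"z":0,"twist":0},{"claw":1,"x":-0.121,"y":-0.137,"z":0,"twist":0},{"claw":1,"x":-0.121,"y":-0.137,"z":0,"twist":0},{"claw":1,"x":-0.121,"y":-0.137,"z":0,"twist":0},{"claw":1,"x":-0.121,"y":-0.137,"z":0,"twist":0}]'
python3 - <<'E'
from h import *
go(462,273,36)
i=punch(); cv2.imwrite('pics/w13.png',i['pixels'][:,:,::-1])
E
```

```text
t: 20.6
eef_pos: [460.9, 270.8, 158.2]
tool_rot: [0.99, 0.143, -0.0, 0.0]
force: [-0.5, 0.8, -0.8]
grip_width: 85.3
t 20.6 pos [460.9 270.8 158.2] yaw 0.287 tilt 0.08 j7 -2.12 F [-0.5  0.8 -0.8] w 85.3
  shift [ 0.0018 -0.0018  0.1222] twist 0 (alt 0.0 )
punch 0.82 [319. 217.] ztop 64.4 top ((461.0328674316406, 273.6283874511719), 10.88220500946045) [461.1 273.8] 709
punch 0.72 [518.  52.] ztop 69.4 top ((613.4860229492188, 176.1917266845703), 11.362835884094238) [613.5 176.8] 1199
```

View pics/w13.png

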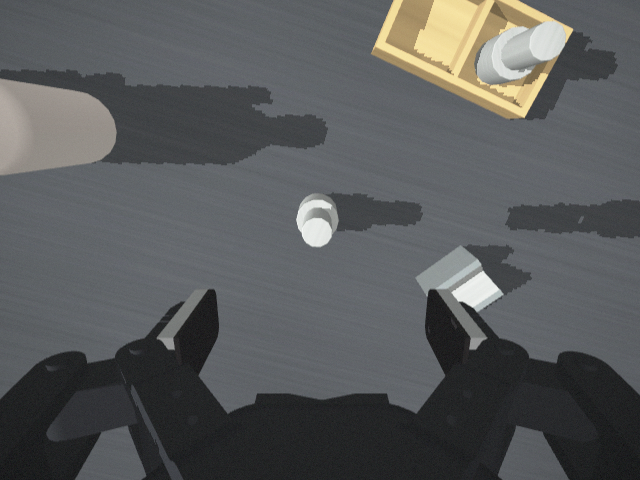

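The punch is at (317,218), with top z 64.4 mm and position (461-463,273.5) from both cameras. The V-block and bottle are clear of the fingers. I grip the shank as before.

```bash
python3 -m creep '[{"claw":1,"x":0.002,"y":-0.0022,"z":0.05,"twist":0},{"claw":1,"x":0.002,"y":-0.0022,"z":0.09,"twist":0},{"claw":0.8,"x":0.002,"y":-0.0022,"z":0.115,"twist":0},{"claw":0.6,"x":0.002,"y":-0.0022,"z":0.12,"twist":0},{"claw":0.5,"x":0.002,"y":-0.0022,"z":0.12,"twist":0},{"claw":0.1,"x":0.002,"y":-0.0022,"z":0.12,"twist":0},{"claw":0.1,"x":0.002,"y":-0.0022,"z":0.12,"twist":0},{"claw":0.1,"x":0.002,"y":-0.0022,"z":0.12,"twist":0},{"claw":0.1,"x":0.002,"y":-0.0022,"z":0.12,"twist":0},{"claw":0.1,"x":0.002,"y":-0.0022,"z":0.12,"twist":0},{"claw":0.1,"x":0.002,"y":-0.0022,"z":0.12,"twist":0}]'
python3 -m creep '[{"claw":0.1,"x":0,"y":0,"z":-0.02,"twist":0},{"claw":0.1,"x":0,"y":0,"z":-0.06,"twist":0},{"claw":0.1,"x":0,"y":0,"z":-0.1,"twist":0},{"claw":0.1,"x":0,"y":0,"z":-0.12,"twist":0},{"claw":0.1,"x":0,"y":0,"z":-0.12,"twist":0},{"claw":0.1,"x":0,"y":0,"z":-0.12,"twist":0}]'
python3 - <<'E'
from h import *
go(622.6,234.2,150)
i=get_image('wrist')
s=read_state(); R=rot(s['tool_rot']);p=np.array(s['eef_pos'])
T=(cloud(i)-p)@R
for d in masks_of('punch_a','wrist')[:2]:
    P=T[d['mask']]; P=P[np.isfinite(P[:,0])]
    print(d['score'],d['uv'],np.percentile(P,[2,50,98],axis=0).round(1).tolist())
E
```

```text
t: 21.8
eef_pos: [463.6, 274.3, 40.1]
tool_rot: [0.99, 0.143, 0.001, -0.0]
force: [-0.4, -0.6, 6.9]
grip_width: 19.9
t: 22.4
eef_pos: [463.0, 273.6, 159.8]
tool_rot: [0.99, 0.142, 0.001, 0.0]
force: [-0.5, -0.1, -3.0]
grip_width: 20.2
t 22.4 pos [463.  273.6 159.8] yaw 0.286 tilt 0.14 j7 -2.13 F [-0.5 -0.1 -3. ] w 20.2
  shift [0.142  0.0827 0.0101] twist 0 (alt 0.0 )
0.93 [518.0, 58.1] [[101.8, 119.1, 89.2], [115.5, 128.1, 116.1], [132.5, 145.5, 152.0]]
0.81 [322.1, 290.8] [[-10.7, -12.3, -25.5], [6.0, 0.3, -13.6], [13.9, 12.3, 34.5]]
```

```bash
python3 -m creep '[{"claw":0.1,"x":0.035,"y":0.02,"z":0,"twist":0},{"claw":0.1,"x":0.07,"y":0.041,"z":0,"twist":0},{"claw":0.1,"x":0.105,"y":0.062,"z":0,"twist":0},{"claw":0.1,"x":0.13,"y":0.076,"z":0,"twist":0},{"claw":0.1,"x":0.142,"y":0.083,"z":0,"twist":0},{"claw":0.1,"x":0.142,"y":0.083,"z":0,"twist":0},{"claw":0.1,"x":0.142,"y":0.083,"z":0.02,"twist":0},{"claw":0.1,"x":0.142,"y":0.083,"z":0.04,"twist":0},{"claw":0.1,"x":0.142,"y":0.083,"z":0.05,"twist":0},{"claw":0.1,"x":0.142,"y":0.083,"z":0.05,"twist":0},{"claw":0.1,"x":0.142,"y":0.083,"z":0.05,"twist":0}]'
python3 - <<'E'
from h import *
go(622.6,234.2,46)
i=get_image('wrist'); cv2.imwrite('pics/w14.png',i['pixels'][:,:,::-1])
E
```

```text
t: 23.6
eef_pos: [621.5, 234.2, 108.8]
tool_rot: [0.99, 0.143, -0.0, 0.0]
force: [0.4, -0.4, -2.4]
grip_width: 20.2
t 23.6 pos [621.5 234.2 108.8] yaw 0.287 tilt 0.04 j7 -1.96 F [ 0.4 -0.4 -2.4] w 20.2
  shift [0.0011 0.0003 0.0628] twist 0 (alt 0.0 )
```

View pics/w14.png

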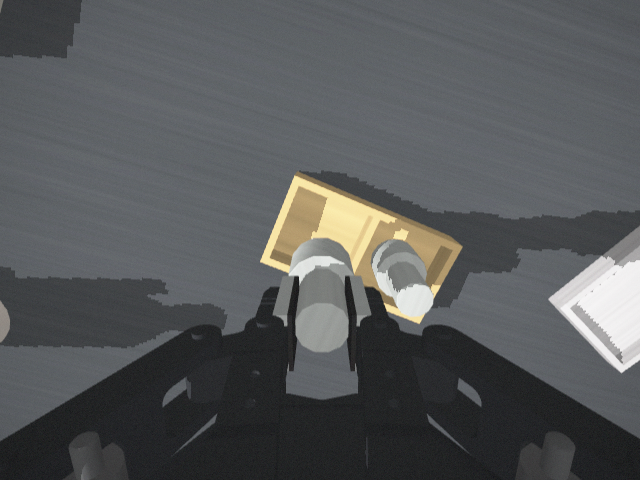

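The punch is above the free bay at (322,265), clear of the first punch at (403,270). I lower it.

```bash
python3 -m creep '[{"claw":0.1,"x":0.001,"y":0,"z":0.02,"twist":0},{"claw":0.1,"x":0.001,"y":0,"z":0.04,"twist":0},{"claw":0.1,"x":0.001,"y":0,"z":0.053,"twist":0},{"claw":0.1,"x":0.001,"y":0,"z":0.058,"twist":0},{"claw":0.1,"x":0.001,"y":0,"z":0.058,"twist":0},{"claw":0.1,"x":0.001,"y":0,"z":0.058,"twist":0}]'
python3 - <<'E'
from h import *
go(622.6,234.2,45.5)
E
```

```text
t: 24.25
eef_pos: [623.7, 234.9, 52.4]
tool_rot: [0.99, 0.143, 0.001, -0.0]
force: [-0.8, 0.0, -2.8]
grip_width: 20.1
t 24.2 pos [623.7 234.9  52.4] yaw 0.287 tilt 0.12 j7 -1.98 F [-0.8  0.  -2.8] w 20.1
  shift [-0.0013  0.0004  0.0069] twist 0 (alt 0.0 )
```

```bash
python3 -m creep '[{"claw":0.1,"x":-0.001,"y":0,"z":0.004,"twist":0},{"claw":0.1,"x":-0.001,"y":0,"z":0.0068,"twist":0},{"claw":0.1,"x":-0.001,"y":0,"z":0.0068,"twist":0},{"claw":0.1,"x":-0.001,"y":0,"z":0.0068,"twist":0}]'
```

```text
t: 24.65
eef_pos: [622.7, 234.6, 45.6]
tool_rot: [0.99, 0.143, 0.001, -0.0]
force: [-0.0, 0.0, -3.3]
grip_width: 20.4
```

```bash
python3 -m creep '[{"claw":0.1,"x":0,"y":0,"z":0.001,"twist":0},{"claw":0.1,"x":0,"y":0,"z":0.001,"twist":0},{"claw":0.1,"x":0,"y":0,"z":0.001,"twist":0}]'
python3 -m creep '[{"claw":0.3,"x":0,"y":0,"z":0,"twist":0},{"claw":0.38,"x":0,"y":0,"z":0,"twist":0},{"claw":0.38,"x":0,"y":0,"z":0,"twist":0},{"claw":0.38,"x":0,"y":0,"z":-0.03,"twist":0},{"claw":0.38,"x":0,"y":0,"z":-0.07,"twist":0},{"claw":1,"x":0,"y":0,"z":-0.11,"twist":0},{"claw":1,"x":0,"y":0,"z":-0.115,"twist":0},{"claw":1,"x":0,"y":0,"z":-0.115,"twist":0}]'
python3 - <<'E'
from h import *
i=punch(); cv2.imwrite('pics/w15.png',i['pixels'][:,:,::-1])
i=get_image('top'); W=cloud(i); cv2.imwrite('pics/t15.png',cv2.resize(i['pixels'][130:340,160:480,::-1],None,fx=2.4,fy=2.4))
for n in ['vblock','tray']:
  d=masks_of(n,'top')[0]; P=W[d['mask']]; P=P[np.isfinite(P[:,0])&(P[:,2]>(30 if n=='vblock' else 8))]
  r=cv2.minAreaRect(P[:,:2].astype(np.float32)); print(n,d['score'],r,cv2.boxPoints(r).round(1).tolist())
go(438,139.5,160)
E
```

```text
t: 24.95
eef_pos: [623.1, 234.8, 45.2]
tool_rot: [0.99, 0.143, 0.001, -0.0]
force: [-1.4, -1.0, 4.5]
grip_width: 20.3
t: 25.75
eef_pos: [623.6, 235.2, 161.9]
tool_rot: [0.99, 0.143, 0.003, -0.001]
force: [-0.2, -0.1, -1.1]
grip_width: 74.7
punch 0.82 [321. 224.] ztop 69.5 top ((620.1400756835938, 233.84226989746094), 11.050273895263672) [620.6 234.1] 703
punch 0.74 [389. 254.] ztop 69.5 top ((614.359375, 176.38363647460938), 10.99405574798584) [614.5 176.5] 665Traceback (most recent call last):
  File "<stdin>", line 5, in <module>
IndexError: list index out of range
```

View pics/w15.png

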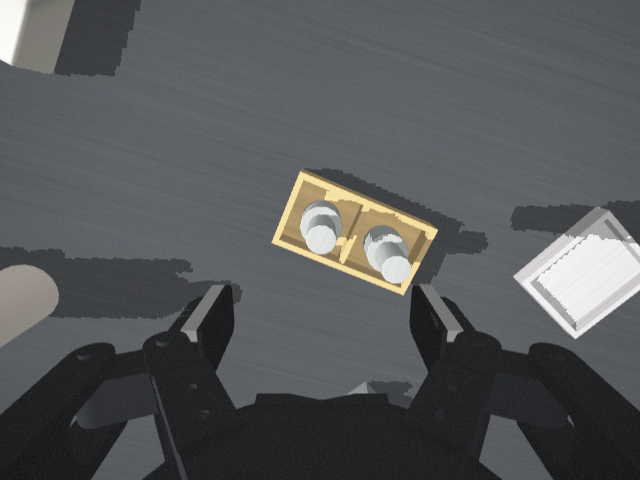

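View pics/t15.png

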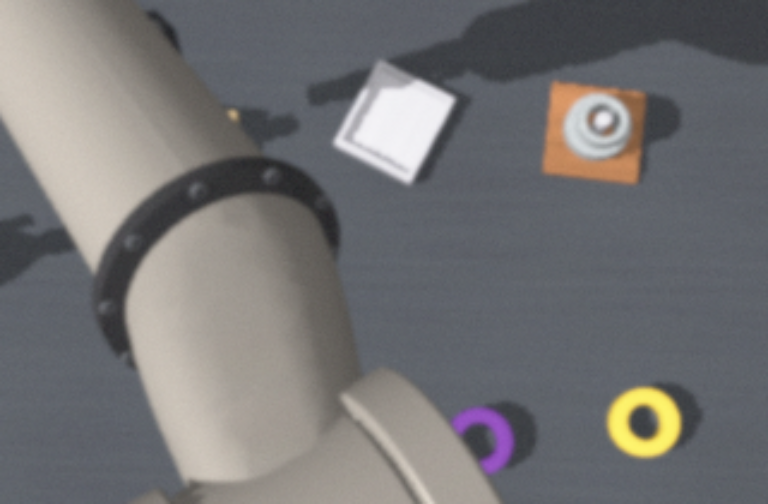

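Both punches stand in their bays, at (321,224) and (389,254), with tops at 69.5 mm. The arm hides the V-block from the top camera, so I use the earlier top measurement: centre (438,139.5), groove yaw -34°. I go above it and check joint 7 while twisting.

```bash
python3 -m creep '[{"claw":1,"x":-0.04,"y":0.01,"z":0,"twist":0},{"claw":1,"x":-0.06,"y":0.015,"z":0,"twist":0.1},{"claw":1,"x":-0.06,"y":0.015,"z":0,"twist":0.1}]'
python3 - <<'E'
from h import *
go(438,139.5,160,-0.593); print(np.round(read_state()['joints'],2))
E
```

```text
t: 26.25
eef_pos: [565.5, 200.6, 156.6]
tool_rot: [0.996, 0.092, -0.002, 0.002]
force: [0.9, 0.3, 0.7]
grip_width: 85.2
t 26.2 pos [565.5 200.6 156.6] yaw 0.184 tilt 0.31 j7 -2.02 F [0.9 0.3 0.7] w 85.2
  shift [-0.1365  0.0367 -0.0026] twist 0.777 (alt -2.365 )
[-0.14  0.47 -0.39  1.79  0.22  0.94 -2.02]
```

```bash
python3 -m creep '[{"claw":1,"x":-0.136,"y":0.037,"z":0,"twist":0.777},{"claw":1,"x":-0.136,"y":0.037,"z":0,"twist":0.777},{"claw":1,"x":-0.136,"y":0.037,"z":0,"twist":0.777},{"claw":1,"x":-0.136,"y":0.037,"z":0,"twist":0.777},{"claw":1,"x":-0.136,"y":0.037,"z":0,"twist":0.777},{"claw":1,"x":-0.136,"y":0.037,"z":0,"twist":0.777},{"claw":1,"x":-0.136,"y":0.037,"z":0,"twist":0.777},{"claw":1,"x":-0.136,"y":0.037,"z":0,"twist":0.777},{"claw":1,"x":-0.136,"y":0.037,"z":0,"twist":0.777},{"claw":1,"x":-0.136,"y":0.037,"z":0,"twist":0.777}]'
python3 - <<'E'
from h import *
go(438,139.5,12,-0.593); print(np.round(read_state()['joints'],2))
i=get_image('wrist'); cv2.imwrite('pics/w16.png',i['pixels'][:,:,::-1])
W=cloud(i)
for d in masks_of('vblock','wrist'):
  P=W[d['mask']]; P=P[np.isfinite(P[:,0])&(P[:,2]>31)&(P[:,2]<45)]
  r=cv2.minAreaRect(P[:,:2].astype(np.float32)); print(d['score'],d['uv'],r,cv2.boxPoints(r).round(1).tolist(),np.median(P[:,2]))
E
```

```text
t: 27.25
eef_pos: [438.6, 139.4, 157.2]
tool_rot: [0.957, -0.292, -0.002, 0.002]
force: [-0.3, 0.2, -0.6]
grip_width: 85.2
t 27.2 pos [438.6 139.4 157.2] yaw -0.592 tilt 0.33 j7 -2.7 F [-0.3  0.2 -0.6] w 85.2
  shift [-0.0003 -0.0006  0.1452] twist 0.001 (alt -3.141 )
[-0.19  0.24 -0.29  2.11  0.1   0.81 -2.7 ]
```

View pics/w16.png

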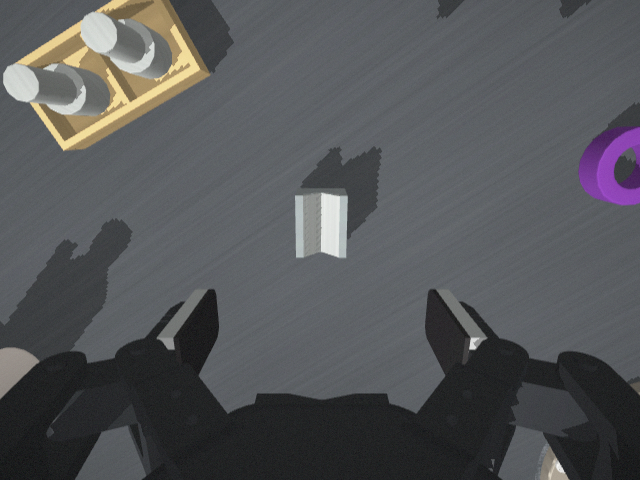

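The groove runs straight up the picture, with the block at columns 296-347 and rows 188-258, so the jaws are aligned. The network missed it here, so I check the centre from depth.

```bash
python3 - <<'E'
from h import *
i=get_image('wrist'); W=cloud(i)[170:275,270:370].reshape(-1,3); P=W[(W[:,2]>31)&(W[:,2]<42)]
r=cv2.minAreaRect(P[:,:2].astype(np.float32)); print(r,np.median(P[:,2]),proj(i,(438,139.5,36)))
go(r[0][0],r[0][1],12)
E
```

```text
((435.52203369140625, 139.2957305908203), (40.112396240234375, 50.76297378540039), 55.741275787353516) 34.32546185825265 [318.6153559  224.90433089]
t 27.4 pos [438.6 139.3 157.3] yaw -0.593 tilt 0.32 j7 -2.7 F [ 0.2 -1.  -0.1] w 85.1
  shift [-0.0023  0.0009  0.1454] twist 0 (alt 0.0 )
```

```bash
python3 -m creep '[{"claw":1,"x":-0.001,"y":0.0005,"z":0.05,"twist":0},{"claw":1,"x":-0.001,"y":0.0005,"z":0.1,"twist":0},{"claw":1,"x":-0.001,"y":0.0005,"z":0.13,"twist":0},{"claw":0.8,"x":-0.001,"y":0.0005,"z":0.145,"twist":0},{"claw":0.7,"x":-0.001,"y":0.0005,"z":0.147,"twist":0},{"claw":0.3,"x":-0.001,"y":0.0005,"z":0.147,"twist":0},{"claw":0.3,"x":-0.001,"y":0.0005,"z":0.147,"twist":0},{"claw":0.3,"x":-0.001,"y":0.0005,"z":0.147,"twist":0},{"claw":0.3,"x":-0.001,"y":0.0005,"z":0.147,"twist":0},{"claw":0.3,"x":-0.001,"y":0.0005,"z":0.147,"twist":0},{"claw":0.3,"x":-0.001,"y":0.0005,"z":0.147,"twist":0}]'
python3 -m creep '[{"claw":0.3,"x":0,"y":0,"z":-0.02,"twist":0},{"claw":0.3,"x":0,"y":0,"z":-0.06,"twist":0},{"claw":0.3,"x":0,"y":0,"z":-0.1,"twist":0},{"claw":0.3,"x":0,"y":0,"z":-0.11,"twist":0},{"claw":0.3,"x":0,"y":0,"z":-0.11,"twist":0},{"claw":0.3,"x":0,"y":0,"z":-0.11,"twist":0}]'
python3 - <<'E'
from h import *
go(639.5,-11,120,-0.48); print(np.round(read_state()['joints'],2))
i=get_image('wrist'); cv2.imwrite('pics/w17.png',i['pixels'][:,:,::-1])
E
```

```text
t: 28.5
eef_pos: [437.5, 139.1, 11.3]
tool_rot: [0.956, -0.292, -0.001, 0.002]
force: [-1.0, -1.2, 8.2]
grip_width: 38.7
t: 29.1
eef_pos: [436.9, 138.8, 120.2]
tool_rot: [0.956, -0.292, -0.001, 0.003]
force: [-0.1, -0.1, -3.9]
grip_width: 38.9
t 29.1 pos [436.9 138.8 120.2] yaw -0.593 tilt 0.33 j7 -2.73 F [-0.1 -0.1 -3.9] w 38.9
  shift [ 2.517e-01  1.100e-02 -1.000e-04] twist -0.113 (alt 3.029 )
[-0.19  0.3  -0.29  2.14  0.13  0.73 -2.73]
```

View pics/w17.png

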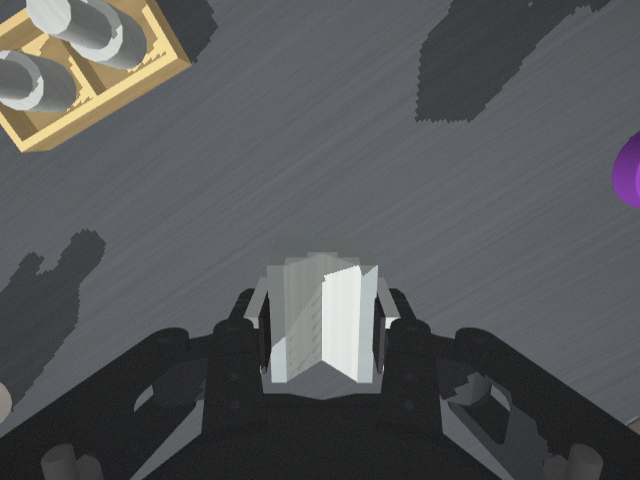

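The V-block is held level, groove up, at opening 38.9 mm and underside about 11 mm below the TCP. I carry it to the tray at (639.5,-11).

```bash
python3 -m creep '[{"claw":0.3,"x":0.04,"y":0.002,"z":0,"twist":0},{"claw":0.3,"x":0.085,"y":0.004,"z":0,"twist":-0.04},{"claw":0.3,"x":0.13,"y":0.006,"z":0,"twist":-0.08},{"claw":0.3,"x":0.175,"y":0.008,"z":0,"twist":-0.11},{"claw":0.3,"x":0.21,"y":0.01,"z":0,"twist":-0.11},{"claw":0.3,"x":0.24,"y":0.011,"z":0,"twist":-0.11},{"claw":0.3,"x":0.251,"y":0.011,"z":0,"twist":-0.11},{"claw":0.3,"x":0.251,"y":0.011,"z":0,"twist":-0.11},{"claw":0.3,"x":0.251,"y":0.011,"z":0,"twist":-0.11}]'
python3 - <<'E'
from h import *
i=get_image('wrist'); cv2.imwrite('pics/w18.png',i['pixels'][:,:,::-1])
go(639,-11,20,-0.48)
for p in [(640,-11,5)]: print(proj(i,p))
E
```

```text
t: 30.05
eef_pos: [636.8, -9.4, 117.5]
tool_rot: [0.971, -0.239, -0.004, 0.003]
force: [-0.2, 0.6, -4.1]
grip_width: 39.2
t 30.1 pos [636.8  -8.9 118. ] yaw -0.481 tilt 0.52 j7 -2.26 F [-0.7 -0.5 -4.3] w 38.9
  shift [0.0035 0.0001 0.098 ] twist -0.001 (alt 3.141 )
[318.03348738 221.59793738]
```

View pics/w18.png

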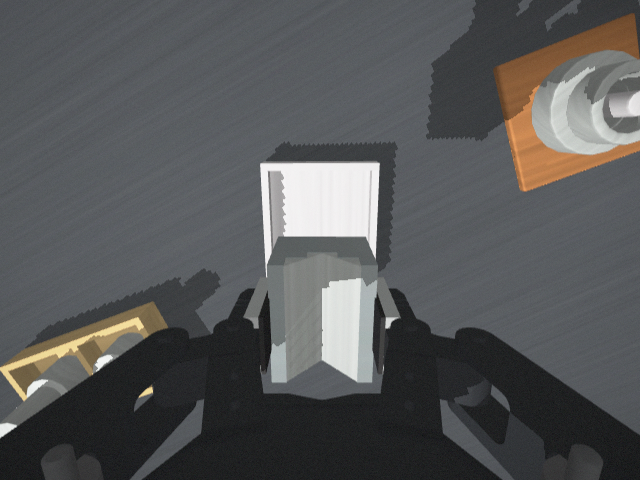

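The block is aligned with and above the tray (320,220). I lower it.

```bash
python3 -m creep '[{"claw":0.3,"x":0.003,"y":0,"z":0.02,"twist":0},{"claw":0.3,"x":0.003,"y":0,"z":0.05,"twist":0},{"claw":0.3,"x":0.003,"y":0,"z":0.075,"twist":0},{"claw":0.3,"x":0.003,"y":0,"z":0.09,"twist":0},{"claw":0.3,"x":0.003,"y":0,"z":0.096,"twist":0},{"claw":0.3,"x":0.003,"y":0,"z":0.096,"twist":0},{"claw":0.3,"x":0.003,"y":0,"z":0.096,"twist":0}]'
python3 - <<'E'
from h import *
go(639,-11,17)
E
```

```text
t: 30.8
eef_pos: [639.5, -10.4, 23.2]
tool_rot: [0.971, -0.238, -0.003, 0.002]
force: [-1.2, 0.0, -3.4]
grip_width: 38.9
t 30.8 pos [639.5 -10.4  23.2] yaw -0.481 tilt 0.43 j7 -2.29 F [-1.2  0.  -3.4] w 38.9
  shift [-0.0001  0.0007  0.0062] twist 0 (alt 0.0 )
```

```bash
python3 -m creep '[{"claw":0.3,"x":0,"y":0,"z":0.004,"twist":0},{"claw":0.3,"x":0,"y":0,"z":0.0065,"twist":0},{"claw":0.3,"x":0,"y":0,"z":0.0065,"twist":0},{"claw":0.3,"x":0,"y":0,"z":0.0065,"twist":0}]'
```

```text
t: 31.2
eef_pos: [639.4, -10.4, 16.8]
tool_rot: [0.971, -0.238, -0.003, 0.002]
force: [-0.2, -1.5, -2.5]
grip_width: 38.9
```

```bash
python3 -m creep '[{"claw":0.5,"x":0,"y":0,"z":0,"twist":0},{"claw":0.6,"x":0,"y":0,"z":0,"twist":0},{"claw":0.7,"x":0,"y":0,"z":0,"twist":0},{"claw":0.8,"x":0,"y":0,"z":-0.02,"twist":0},{"claw":1,"x":0,"y":0,"z":-0.06,"twist":0},{"claw":1,"x":0,"y":0,"z":-0.1,"twist":0},{"claw":1,"x":0,"y":0,"z":-0.14,"twist":0},{"claw":1,"x":0,"y":0,"z":-0.14,"twist":0}]'
python3 - <<'E'
from h import *
i=get_image('wrist'); cv2.imwrite('pics/w19.png',i['pixels'][:,:,::-1])
i=get_image('side'); cv2.imwrite('pics/s19.png',i['pixels'][:,:,::-1])
go(640,-11,160)
E
```

```text
t: 32.0
eef_pos: [644.5, -9.6, 163.7]
tool_rot: [0.971, -0.238, 0.003, 0.001]
force: [0.8, 0.3, -0.6]
grip_width: 85.8
t 32.1 pos [641.1 -10.  158.2] yaw -0.481 tilt 0.29 j7 -2.25 F [-0.3  0.2  0.7] w 85.5
  shift [-0.0005  0.0015 -0.0018] twist 0 (alt 0.0 )
```

View pics/w19.png

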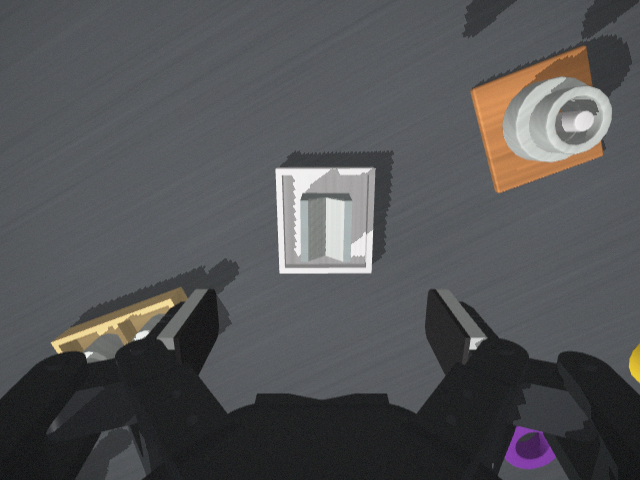

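View pics/s19.png

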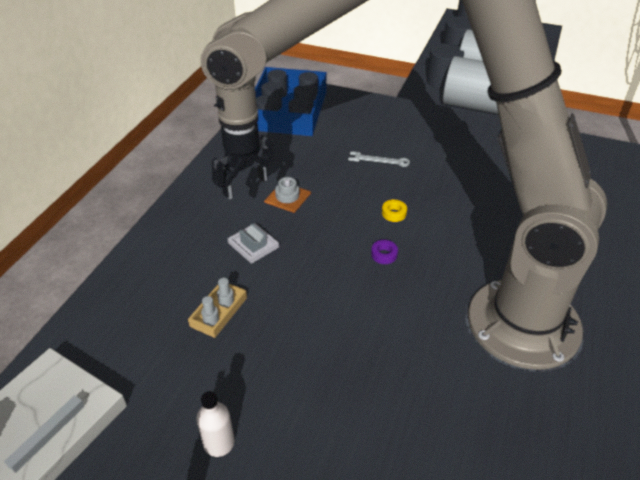

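All parts look placed: V-block in the tray (325,225), rings on the stand, punches in the rack. I make one numeric check from the top and wrist views before handing in.

```bash
python3 -m creep '[{"claw":1,"x":-0.02,"y":0,"z":-0.05,"twist":0},{"claw":1,"x":-0.04,"y":0,"z":-0.1,"twist":0},{"claw":1,"x":-0.04,"y":0,"z":-0.13,"twist":0},{"claw":1,"x":-0.04,"y":0,"z":-0.13,"twist":0},{"claw":1,"x":-0.04,"y":0,"z":-0.13,"twist":0},{"claw":1,"x":-0.04,"y":0,"z":-0.13,"twist":0}]'
python3 - <<'E'
from h import *
i=get_image('wrist'); cv2.imwrite('pics/w20.png',i['pixels'][:,:,::-1])
W=cloud(i)
def f(P): r=cv2.minAreaRect(P[:,:2].astype(np.float32)); return np.round([*r[0],*r[1],r[2]],1)
def box(c,R,z0,z1):
    m=(np.hypot(W[...,0]-c[0],W[...,1]-c[1])<R)&(W[...,2]>z0)&(W[...,2]<z1); return W[m]
t=box((638,-10),62,11,17); print('tray rim',f(t),np.median(t[:,2]))
v=box((638,-10),40,34,50); print('vblock',f(v),np.median(v[:,2]))
b=box((630,-203),75,3,12);print('stand',f(b),np.median(b[:,2]))
o=box((630,-203),45,24,35);print('wide top',f(o),np.median(o[:,2]))
n=box((630,-203),45,46,55.5);print('narrow top',f(n),np.median(n[:,2]))
for c in [(615,176),(621,234)]:
    p=box(c,25,66,75); print('punch',f(p) if len(p)>5 else len(p))
r=box((618,205),75,20,28); print('rack',f(r))
i=get_image('top'); T=cloud(i); cv2.imwrite('pics/t20.png',i['pixels'][:,:,::-1])
for n in ['oil','wrench']:
    for d in masks_of(n,'top')[:1]: print(n,d['score'],np.round(d['uv'],1))
E
```

```text
t: 32.7
eef_pos: [605.1, 8.6, 285.8]
tool_rot: [0.971, -0.238, -0.003, 0.003]
force: [0.9, 0.1, -0.7]
grip_width: 85.2
tray rim [638.  -11.3  82.2  91.6  62.8] 13.709044770510971
vblock [637.2 -11.5  39.5  49.6  61.7] 38.95055137172009
stand [ 630.3 -203.8   90.6   90.1   83.4] 6.639975588449184
wide top [ 633.7 -198.3   50.6   61.6   69.1] 28.70348300839041
narrow top [ 630.5 -203.8   44.7   45.2   68.9] 50.38561518201921
punch [614.  175.   21.1  20.8  15.3]
punch [619.8 233.   21.2  21.2  42.3]
rack [617.4 204.2 124.7  64.5  83.5]
oil 0.65 [ 99.6 249.4]
wrench 0.9 [517.6 259.7]
```

View pics/w20.png

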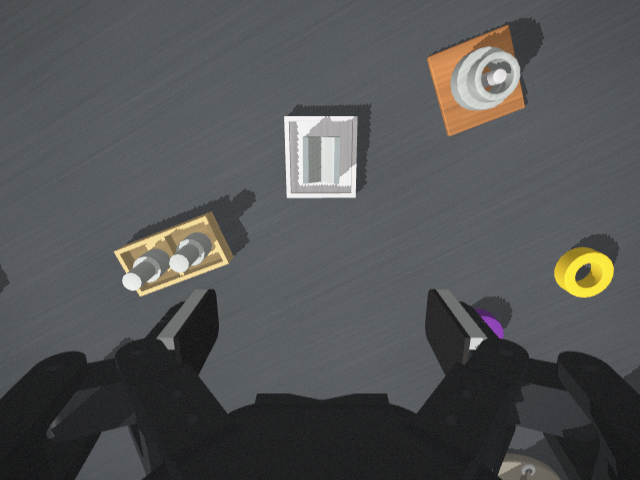

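View pics/t20.png

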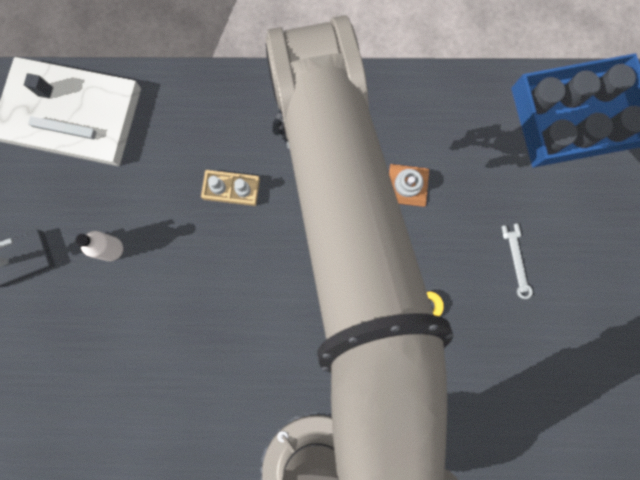

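Everything measures within tolerance, the bystanders have not moved, and the arm is clear. I hand the job in.

```bash
python3 -c "
from cell import *
print(close_job())"
```

```text
the job is handed in; nothing more can be done
None
```

All five parts are in their holders, and I handed the job in at about 33 s on the robot's clock. No verdict was reported.

**Order of work:** wide ring, narrow ring, both punches (one per bay), then the V-block. Each was picked up and placed on the first try. The purple and yellow look-alike rings were left alone.

**Last wrist-camera check:**

| Part | Offset from holder | Top height, measured (nominal) |
|---|---|---|
| V-block | under 1 mm from tray centre | 39 mm (41), groove up |
| Punches | about 1 mm from bay centres | 69.5 mm just after placing (70) |
| Narrow ring | under 1 mm from the post | 50.4 mm (52) |
| Wide ring | read about 6 mm off | 28.7 mm (30) |

The oil bottle and wrench were at their starting pixels in the top view, and the arm was clear of everything.

**What disagreed:**
- **Wide ring:** the 6 mm reading comes from a view where the narrow ring hid part of it. The view just after placing showed it centred on the post.
- **Camera offset:** the wrist camera reads about 2–3 mm lower in x than the top camera, so I used the mean for the punches and V-block.
- **Missed detection:** the network missed the V-block once when the arm hid it from the top camera, and once in the wrist view. I used the earlier top measurement and wrist depth instead.

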